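# Make up a sediment sample case by weight

### The job

Make up the sample case where it stands on the dial scale: take off its lid and lay it on the bench (there is room in front, to the right of the scale), then stand vials upright in the pockets until the needle comes to rest in the green sector, and leave the vials that are not needed on the bench. Then set the lid back flat on the case, over the vials, and last lay the two forceps in the rests on top of the lid, one centred in each; the needle of the finished case must rest in the blue sector. Do not disturb the two other bottles.

Things in the scene. Friction and masses are not known exactly. Their poses are not given: they have to be found in the camera images.
- scale: grey mechanical dial scale, fixed on the bench, base 155 x 200 x 40 mm. Origin at the middle of its underside, straight below the pan's centre; x points away from the dial, z up. The dial (108 mm across, leaning back) is on its -x side, reaching 155 mm from the origin, there at most 115 mm high. The bench from x = 0.37 to 0.49, y = -0.235 to -0.025 is clear.
- scale_pan (a joint): travel of the sprung steel pan, m: grows as the pan sinks straight down (0 to a stop at 0.052). 100 N/m, so 0.00981 m per 100 g; damped, still after about 1 s. Tared: about 0.003 with only the empty case on it. Green sector of the dial: 0.0251 to 0.0344 (225 to 320 g of vials). Blue sector: 0.0378 to 0.0471.
- scale_needle (a joint): angle of the red needle, rad: geared to the pan, 120 rad per m of travel, clockwise as seen from the front. About 0.36 at the zero mark at 12 o'clock (empty case). Green sector 3.01 to 4.13, blue sector 4.54 to 5.65. A tick every 25 g.
- case: open blue case, 112 (x) x 198 (y) x 74 mm high, walls and floor 4 mm, 350 g, loose in the pan's low rim. Origin at the centre of its underside (world height about 0.102 less the pan travel). On its floor a row of five square pockets, 34 mm wide, partitions 16 mm high, centres at x = 0 and y = -74, -37, 0, 37, 74 mm; beside the row 32 mm is free to each wall.
- lid: white lid tray, plate 116 (x) x 202 (y) x 4 mm, 90 g. Origin at the centre of its underside, level with the bottom of a 6 mm lip (98 x 184 mm outside) that drops inside the case walls with 3 mm play each side; the plate is 6 to 10 mm above the origin. Seated, the plate lies on the walls, lid origin 68 mm above case origin, y along the case's y. Either way round fits. It starts seated on the case.
- lid_handle (a point): grip point of the grey fin handle in the middle of the lid, 33 mm above the lid's origin. The fin is 12 mm thick (lid x), 28 mm long (lid y); its top is 45 mm above the lid's origin, 35 mm above the plate.
- rest_a (a point): middle of one forceps rest on the lid, 40 mm from the lid's centre towards lid +x, 18 mm above the lid's origin: the level on which forceps lie. A rest is a pair of grey notched blocks, 42 mm to each side along lid y, 8 mm over the plate, notch 23 mm wide between 9 mm cheeks; forceps lie in it along lid y. Between the blocks all is free.
- rest_b (a point): the other forceps rest, the same, 40 mm towards lid -x.
- forceps_steel_mid (a point): bright straight forceps lying flat, 117 x 17 x 10 mm, 20 g; the point is at its centre, half-way up (5 mm); x along its length, y across. Either forceps may lie in either rest, either way round.
- forceps_black_mid (a point): black curved forceps lying flat, 117 x 17 x 11 mm, 20 g; the point is at its centre, half-way up (5.5 mm); x along its length, y across.
- bottle_mid (a point): reagent bottle with blue cap, 56 mm across and 107 mm high, a bystander; the point is on its axis 50 mm up.
- dropper_mid (a point): brown dropper bottle, 34 mm across and 102 mm high, a bystander; the point is on its axis 50 mm up.
- vial1_mid (a point): glass sample vial with green cap, 27 mm across, 64 mm high, standing upright; the point is on its axis, half-way up (32 mm). Filled unevenly: it weighs between 49 and 91 g, unknown. 5 to 7 of these vials are present; for an absent one the state gives None.
- vial2_mid (a point): glass sample vial with green cap, 27 mm across, 64 mm high, standing upright; the point is on its axis, half-way up (32 mm). Filled unevenly: it weighs between 49 and 91 g, unknown. 5 to 7 of these vials are present; for an absent one the state gives None.
- vial3_mid (a point): glass sample vial with green cap, 27 mm across, 64 mm high, standing upright; the point is on its axis, half-way up (32 mm). Filled unevenly: it weighs between 49 and 91 g, unknown. 5 to 7 of these vials are present; for an absent one the state gives None.
- vial4_mid (a point): glass sample vial with green cap, 27 mm across, 64 mm high, standing upright; the point is on its axis, half-way up (32 mm). Filled unevenly: it weighs between 49 and 91 g, unknown. 5 to 7 of these vials are present; for an absent one the state gives None.
- vial5_mid (a point): glass sample vial with green cap, 27 mm across, 64 mm high, standing upright; the point is on its axis, half-way up (32 mm). Filled unevenly: it weighs between 49 and 91 g, unknown. 5 to 7 of these vials are present; for an absent one the state gives None.
- vial6_mid (a point): glass sample vial with green cap, 27 mm across, 64 mm high, standing upright; the point is on its axis, half-way up (32 mm). Filled unevenly: it weighs between 49 and 91 g, unknown. 5 to 7 of these vials are present; for an absent one the state gives None.
- vial7_mid (a point): glass sample vial with green cap, 27 mm across, 64 mm high, standing upright; the point is on its axis, half-way up (32 mm). Filled unevenly: it weighs between 49 and 91 g, unknown. 5 to 7 of these vials are present; for an absent one the state gives None.
Things that resemble listed ones, but are neither listed nor needed, are in the scene too. What is shaped like the part that bears vial3_mid but yellow is not meant.

How it is judged:
By the outcome, as a careful person would: the job done as asked, in the order asked, and still so for the second after the job is handed in, with the robot touching nothing.
Of vial1, vial2, vial3, vial4, vial5, vial6, vial7 only 5 to 7 are there at a start; the rules pass over those that are not, and their reading is None.
At some moment in a run one of forceps_steel may be knocked a few centimetres aside while the robot is not near it.
Once in a run the grip may slacken for a moment while it holds something.
It also fails if it takes over 208 s, if anything falls off the work surface, if the arm or the gripper's body presses on something with over 40 N, if the wrist force passes 120 N, or if a joint passes its speed limit or range.

### The arm

A 7-joint arm with a two-finger parallel gripper is mounted at the origin on a cart in front of the work surface, level with it; the furniture and walls round the work are solid. World frame = base frame: x ahead of the robot, y to its left, z up, the work surface at z = 0. Lengths are in m, angles in rad, forces in N, time in s.
With the tool pointing down it reaches from about 0.4 to 0.85 m from the base axis. Payload 10.4 kg.
Tool frame: the origin (TCP) lies midway between the tips of the shut fingers; the grasp point (between the pads) lies 19 mm behind it; z points along the fingers, y is the line along which they close (so a half turn about z gives the same grasp; the last joint's range is limited). The gripper opens to 87 mm and grips with 3 to 60 N. Pads are 19 mm wide; open, the fingers measure 117 mm over their backs; the gripper's body (75 mm by 190 mm) begins 51 mm behind the grasp point.
Start: joints at [-1.328, 0.332, -0.065, 1.46, 0.022, 1.35, -0.088], TCP at [0.164, 0.603, 0.223] pointing down, gripper open.
Joint ranges: [-2.6, 2.6], [-0.5, 2.12], [-1.47, 1.34], [0.16, 2.42], [-1.27, 4.41], [0.06, 2.06], [-2.6, 2.6]. Speed limits (rad/s): [2.22, 2.22, 2.79, 2.79, 3.14, 3.14, 3.14].

### API

Orientations are given as a unit quaternion [x, y, z, w].
In Python, from bench import r gives the robot as it stands.
- The arm moves only by the tool apply_moves, never from a script. Its argument "steps" is a list of rows, each a list of 7 numbers: the turn, a rotation vector about the tool's x, y, z in rad, then the shift along the tool's x, y, z in mm, then the opening, from -1 (shut) to 1 (fully open). In form: [[ax, ay, az, x, y, z, claw], ...]. A call has 1 to 20 rows; each row is the pose to reach, as a shift and turn from the pose commanded when the call began, along the tool's axes at that moment; what a row does not reach only later rows make up. A row lasts 1/12 s, in which the tool goes at most 41.7 mm and 7.16 degrees, less where a joint would pass 70% of its speed; a pose out of reach is approached as far as the arm can. A call with a gripper value outside its range is refused whole. The fingers move at their own pace and stop on an object; "force" is the grip in N (left out, the last holds). Time passes only in rows, so rows that repeat a pose let the fingers close. It gives the time, the measured TCP pose, the force, the opening and the grip force at its end, in the units of the state.
- r.read_state(): the state, without advancing time (a new reading comes with each control period).
- r.camera(name): name is "scene" or "top" or "wrist"; returns a dict with "pixels" (400x640x3 uint8, red, green, blue), "z_map" (400x640 float32, m along the optical axis (not along the pixel's ray), 0 where there is no reading), "fovy" (degrees; the focal length in pixels is half the picture's height over the tangent of half this angle, whatever the lens; pixels are square), "cx", "cy" (the principal point, pixels), "position" and "orientation" of the camera in the world. Camera axes: x right, y down, z forward; pixel columns grow to the right and rows downward; lengths in m; the calibration is good to about 2 mm. A picture is of the moment at which its call begins.
- r.close_job(): hands the job in; it is judged then, once.
The state is a dict: "time": time; "joint_positions": joint angles; "joint_vel": joint speeds; "joint_torque": joint torques, N m; "ee_pos": TCP position; "eef_rot": TCP orientation; "ft_force": force on the tool from outside, world axes, zero at the start; "torque": the same for the moment, N m; "width": finger opening in m; "grip_force": force on a finger pad.
Only numpy, scipy, OpenCV 4.12 (cv2) and the standard library are available. Lean on these libraries where they do the work, as an engineer would, in place of code of your own. Each camera call takes 0.05 s, during which the arm holds its last target. There are 200 camera calls.

## Working session

There is one attempt and no reset: what is moved stays moved. The work goes in short steps, Python scripts to look and compute and a tool call to move; the robot and the scene stay as the last step left them, time stands still between calls to the robot, and variables do not carry over. Pictures are saved under pics/ and viewed, at most 14 in all, crops included, and the job is handed in when it is done.

Besides the shell and the picture viewer there is one more tool, called after "Request:" by a JSON object that holds its "fn" and its "kwargs", one argument or row to a line. apply_moves: Moves the arm, as the interface text tells. Its arguments: {"type":"object","properties":{"steps":{"type":"array","items":{"type":"array","items":{"type":"number"}}},"force":{"type":"number"}},"required":["steps"]}

```bash
ls; mkdir -p pics
cat > h.py <<'E'
import numpy as np, cv2
from bench import r
from scipy.spatial.transform import Rotation as R
def cam(n,save=None):
    c=r.camera(n)
    if save: cv2.imwrite(f'pics/{save}.png',c['pixels'][:,:,::-1])
    c['f']=200/np.tan(np.radians(c['fovy'])/2)
    c['R']=R.from_quat(c['orientation']).as_matrix(); return c
def cloud(c):
    v,u=np.mgrid[0:400,0:640]; z=c['z_map']
    P=np.stack([(u-c['cx'])/c['f']*z,(v-c['cy'])/c['f']*z,z],-1)@c['R'].T+np.array(c['position'])
    P[z==0]=np.nan; return P
def ray(c,u,v,h):
    d=c['R']@np.array([(u-c['cx'])/c['f'],(v-c['cy'])/c['f'],1]); p=np.array(c['position'])
    return p+d*(h-p[2])/d[2]
def tool():
    s=r.read_state(); return np.array(s['ee_pos']),R.from_quat(s['eef_rot']),s
E
python3 - <<'E'
from h import *
for n in ('scene','top'):
    c=cam(n,n+'0'); print(n,c['position'],c['orientation'],c['fovy'],c['cx'],c['cy'])
    np.save('pics/'+n+'0.npy',cloud(c))
p,q,s=tool(); print(p,q.as_matrix().round(3).tolist(),s)
E
```

```text
pics
scene [0.11268841 0.9367157  0.83870995] [-0.23112206  0.8676463  -0.42697176  0.10708688] 43.59850655366379 324.93682763752776 199.56006864339562
top [0.29964521 0.16661508 1.45141432] [ 0.70882463 -0.70020245  0.0564235  -0.06403567] 44.65159834197283 305.4663907599949 196.28500023098167
[0.16405875 0.60271312 0.22184069] [[-0.965, 0.263, -0.0], [0.263, 0.965, -0.001], [-0.0, -0.001, -1.0]] {'time': 0.1, 'joint_positions': array([-1.3276068 ,  0.33278261, -0.06473559,  1.46087655,  0.02159913,
        1.34990327, -0.08849135]), 'joint_vel': array([ 0.00043844, -0.00212533, -0.00026046, -0.00014438,  0.00040538,
       -0.00071167,  0.00011995]), 'joint_torque': array([ 1.06430787e-03, -6.24546576e+01,  2.42284167e-02, -3.90709233e+01,
       -6.15082355e-02,  3.65890854e-02,  3.58947159e-05]), 'ee_pos': array([0.16405875, 0.60271312, 0.22184069]), 'eef_rot': array([ 1.32473316e-01,  9.91186367e-01, -6.34140538e-04, -6.12165865e-05]), 'ft_force': array([ 0.31243918, -0.48453973,  0.15378562]), 'torque': array([-0.01320534, -0.05699242, -0.02428078]), 'grip_force': 0.0, 'width': 0.08702219891500773}
```

View pics/scene0.png

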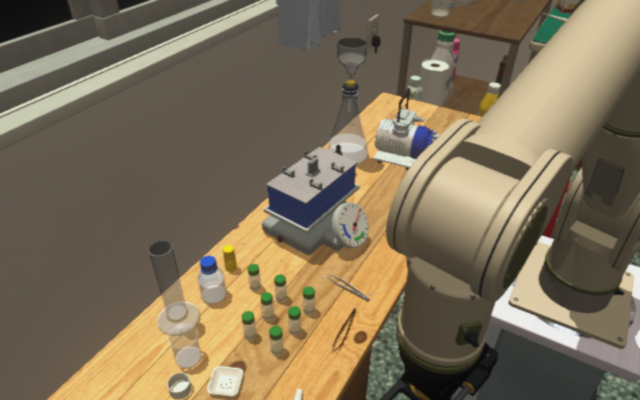

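View pics/top0.png

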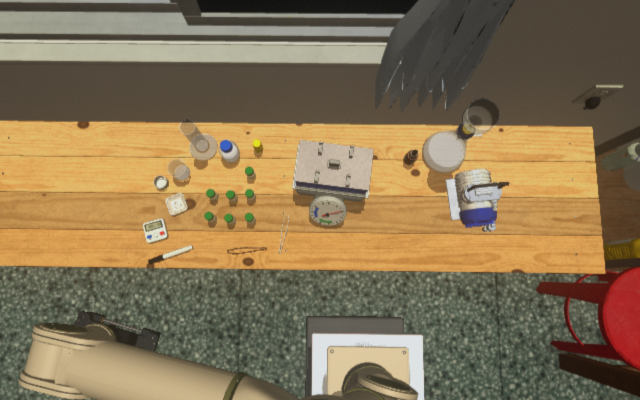

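Run:
```python
from h import *
im=cv2.imread('pics/top0.png'); cv2.imwrite('pics/crop0.png',cv2.resize(im[130:270,190:390],None,fx=4,fy=4,interpolation=cv2.INTER_CUBIC))
P=np.load('pics/top0.npy')
hsv=cv2.cvtColor(im,cv2.COLOR_BGR2HSV)
m=((hsv[...,0]>45)&(hsv[...,0]<80)&(hsv[...,1]>120)&(hsv[...,2]>50)).astype(np.uint8); m[:,300:]=0; m[260:]=0;m[:120]=0
n,l,st,ce=cv2.connectedComponentsWithStats(m)
for i in range(1,n):
    if st[i,4]>8: print('vial',ce[i].round(1),st[i,4],np.nanmedian(P[l==i],0).round(4))
for nm,(u,v) in dict(bottle=(227,146),drop=(410,155),yellow=(257,146),handle=(334,164),st=(285,232),bl=(247,250)).items():
    print(nm,P[v,u].round(4))
# lid plate
z=P[...,2]; m=(z>.165)&(z<.19)&(abs(P[...,1])<.35)&(P[...,0]>.4)
ys,xs=np.nonzero(m); m2=np.zeros((400,640),np.uint8); m2[m]=1; m2[:,:280]=0; m2[:,390:]=0
n,l,st,ce=cv2.connectedComponentsWithStats(m2); i=1+st[1:,4].argmax()
Q=P[l==i]; print('lid z',np.median(Q[:,2]),cv2.minAreaRect((Q[:,:2]*1000).astype(np.float32)),st[i])
m=(z>.2)&(z<.24)&(l*0==0); m[:,:310]=0;m[:,360:]=0;m[:140]=0;m[190:]=0
print('handle',np.nanmean(P[m],0),m.sum(),cv2.minAreaRect((P[m][:,:2]*1000).astype(np.float32)))
```

```text
vial [248.8 170.5] 42 [0.6125 0.3496 0.0654]
vial [210.  192.8] 41 [0.5449 0.4595 0.0657]
vial [229.9 194. ] 46 [0.5426 0.402  0.0655]
vial [249.  192.8] 41 [0.5463 0.3469 0.0663]
vial [208.  215.4] 43 [0.4805 0.4624 0.0652]
vial [248.6 216.8] 46 [0.4764 0.3449 0.0653]
vial [228.  217.4] 43 [0.4747 0.4047 0.0657]
bottle [0.673  0.4079 0.1116]
drop [ 0.6625 -0.1195  0.0722]
yellow [0.6855 0.3272 0.0701]
handle [0.6018 0.1076 0.2021]
st [0.44   0.2434 0.0055]
bl [ 0.3856  0.3555 -0.    ]
lid z 0.1691358226152061 ((608.2357788085938, 106.86558532714844), (201.7825469970703, 116.88651275634766), 83.29179382324219) [ 295  140   79   51 2808]
handle [0.60758964 0.10631436 0.20369793] 43 ((607.8701171875, 107.17353057861328), (26.810888290405273, 12.153277397155762), 83.37191772460938)
```

View pics/crop0.png

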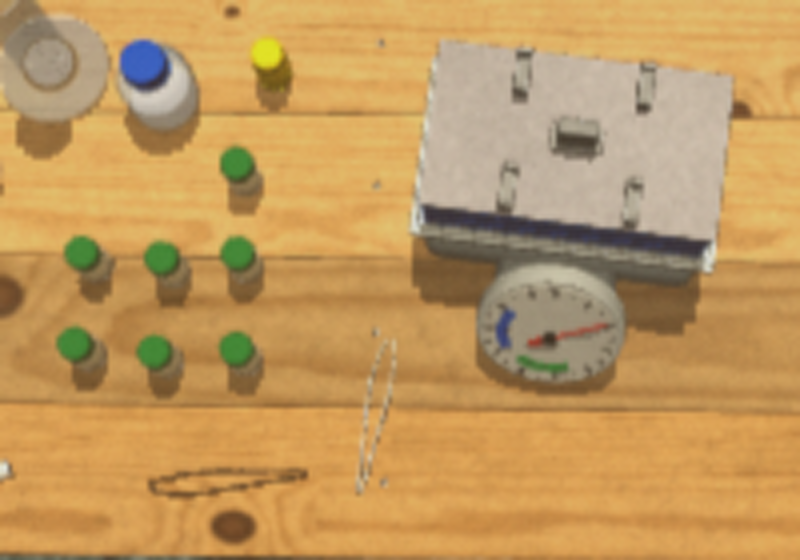

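```bash
cat >> h.py <<'E'
def go(x,y,z,az,show=True):
    """row (turn, shift mm) from the present pose to TCP x,y,z pointing down, tool y at azimuth az deg"""
    p,q,s=tool(); a=np.radians(az)
    while True:
        yv=np.array([np.cos(a),np.sin(a),0]); zv=np.array([0,0,-1.]); T=R.from_matrix(np.stack([np.cross(yv,zv),yv,zv],1))
        rv=(q.inv()*T).as_rotvec()
        break
    sh=q.inv().apply(np.array([x,y,z])-p)*1000
    print(f't={s["time"]:.1f} w={s["width"]*1000:.1f} g={s["grip_force"]:.1f} F={np.round(s["ft_force"],1)} p={p.round(4)} az={np.degrees(np.arctan2(*q.as_matrix()[[1,0],1])):.1f} row',rv.round(3),sh.round(1))
E
python3 -c "
from h import *
go(.608,.107,.27,-6.7)"
```

```text
t=0.1 w=87.0 g=0.0 F=[ 0.3 -0.5  0.2] p=[0.1641 0.6027 0.2218] az=74.8 row [-1.000e-03  1.000e-03  1.422e+00] [-558.5 -361.8  -47.7]
```

Request:
{"fn": "apply_moves", "kwargs": {
  "steps": [
    [0, 0, 1.422, -558, -362, -48, 1],
    [0, 0, 1.422, -558, -362, -48, 1],
    [0, 0, 1.422, -558, -362, -48, 1],
    [0, 0, 1.422, -558, -362, -48, 1],
    [0, 0, 1.422, -558, -362, -48, 1],
    [0, 0, 1.422, -558, -362, -48, 1],
    [0, 0, 1.422, -558, -362, -48, 1],
    [0, 0, 1.422, -558, -362, -48, 1],
    [0, 0, 1.422, -558, -362, -48, 1],
    [0, 0, 1.422, -558, -362, -48, 1],
    [0, 0, 1.422, -558, -362, -48, 1],
    [0, 0, 1.422, -558, -362, -48, 1],
    [0, 0, 1.422, -558, -362, -48, 1],
    [0, 0, 1.422, -558, -362, -48, 1],
    [0, 0, 1.422, -558, -362, -48, 1],
    [0, 0, 1.422, -558, -362, -48, 1],
    [0, 0, 1.422, -558, -362, -48, 1],
    [0, 0, 1.422, -558, -362, -48, 0.2],
    [0, 0, 1.422, -558, -362, -48, 0.2],
    [0, 0, 1.422, -558, -362, -48, 0.2]
  ],
  "force": 30
}}

```text
time: 1.77
ee_pos: [0.6068, 0.1088, 0.2702]
eef_rot: [0.747, 0.665, -0.0, -0.001]
ft_force: [-0.2, 0.0, 0.8]
width: 0.0743
grip_force: 0.0
```

Run:
```python
from h import *
go(.608,.107,.175,-6.7)
c=cam('wrist','w1'); print(c['position'],c['R'].round(2).tolist(),c['fovy'])
P=cloud(c); z=P[...,2]
m=(z>.19)&(z<.23); print('hand',m.sum(),np.nanmedian(P[m],0))
for a,b in ((.16,.175),(.175,.182)):
    m=(z>a)&(z<b); print(a,m.sum(),np.nanmedian(P[m],0))
```

```text
t=1.8 w=74.3 g=0.0 F=[-0.2  0.   0.8] p=[0.6068 0.1088 0.2702] az=-6.6 row [-0.001 -0.001  0.002] [-1.7  1.5 95.2]
[0.61663754 0.18415349 0.43192859] [[0.99, -0.11, -0.03], [-0.11, -0.96, -0.27], [-0.0, 0.27, -0.96]] 62.496381012235815
hand 11569 [0.78090241 0.1521182  0.2108276 ]
0.16 28934 [0.61943597 0.13598893 0.16778738]
0.175 2724 [0.78021555 0.14230746 0.1767061 ]
```

View pics/w1.png

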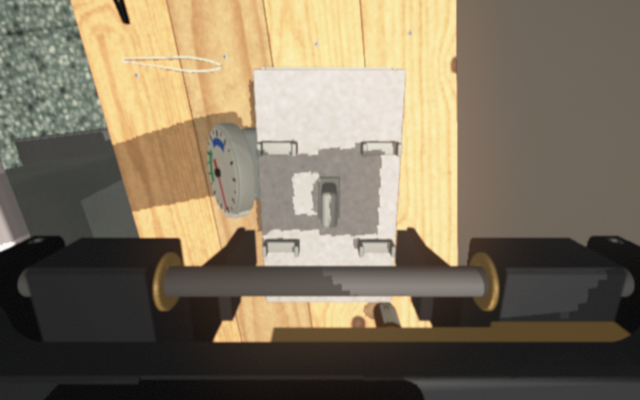

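Run:
```python
from h import *
c=cam('wrist'); P=cloud(c); z=P[...,2]
v,u=np.mgrid[0:400,0:640]
m=(u>312)&(u<345)&(v>175)&(v<232)&(z>.190)&(z<.215)
print(m.sum(),np.median(P[m],0),cv2.minAreaRect((P[m][:,:2]*1000).astype(np.float32)))
m=(z>.163)&(z<.172)&(u>240)&(u<420)&(v<300)
print(m.sum(),np.median(P[m],0),cv2.minAreaRect((P[m][:,:2]*1000).astype(np.float32)))
m=(z>.172)&(z<.182)&(u>240)&(u<420)&(v<300)&(v>135); 
k=m.astype(np.uint8); n,l,st,ce=cv2.connectedComponentsWithStats(k)
for i in range(1,n):
    if st[i,4]>60: print(st[i],P[l==i].mean(0))
```

```text
613 [0.60997127 0.10834671 0.20218694] ((609.9723510742188, 106.56900787353516), (27.421178817749023, 11.955791473388672), 83.58731079101562)
25161 [0.61330359 0.13542075 0.1677873 ] ((609.8981323242188, 107.07202911376953), (198.6858673095703, 116.24918365478516), 83.32719421386719)
[258 142  40  14 422] [0.5745997  0.15280259 0.17571908]
[361 142  39  14 433] [0.6547356  0.14324873 0.17568805]
[263 240  37  15 377] [0.56515754 0.07008572 0.17563591]
[358 240  34  16 365] [0.64470181 0.06083355 0.17574758]
```

Request:
{"fn": "apply_moves", "kwargs": {
  "steps": [
    [0, 0, 0, -1.5, 3, 30, -0.2],
    [0, 0, 0, -1.5, 3, 50, -0.2],
    [0, 0, 0, -1.5, 3, 70, -0.2],
    [0, 0, 0, -1.5, 3, 85, -0.2],
    [0, 0, 0, -1.5, 3, 96, -0.2],
    [0, 0, 0, -1.5, 3, 96, -1],
    [0, 0, 0, -1.5, 3, 96, -1],
    [0, 0, 0, -1.5, 3, 96, -1],
    [0, 0, 0, -1.5, 3, 96, -1],
    [0, 0, 0, -1.5, 3, 96, -1],
    [0, 0, 0, -1.5, 3, 96, -1]
  ],
  "force": 40
}}

```text
time: 2.78
ee_pos: [0.6107, 0.1055, 0.1753]
eef_rot: [0.747, 0.665, 0.001, 0.0]
ft_force: [0.2, -0.2, 0.3]
width: 0.0118
grip_force: 40.0
```

```bash
python3 -c "
from h import *
go(.43,-.13,.30,0)
go(.43,-.13,.018,0)"
```

```text
t=2.8 w=11.8 g=40.0 F=[ 0.2 -0.2  0.3] p=[0.6107 0.1055 0.1753] az=-6.7 row [ 0.001 -0.001 -0.117] [-254.9 -151.8 -125.1]
t=2.8 w=11.8 g=40.0 F=[ 0.2 -0.2  0.3] p=[0.6107 0.1055 0.1753] az=-6.7 row [ 0.001 -0.001 -0.117] [-255.1 -152.2  156.9]
```

Request:
{"fn": "apply_moves", "kwargs": {
  "steps": [
    [0, 0, 0, 0, 0, -20, -1],
    [0, 0, 0, 0, 0, -50, -1],
    [0, 0, -0.117, -30, -18, -60, -1],
    [0, 0, -0.117, -65, -39, -60, -1],
    [0, 0, -0.117, -100, -60, -60, -1],
    [0, 0, -0.117, -135, -81, -60, -1],
    [0, 0, -0.117, -170, -102, -60, -1],
    [0, 0, -0.117, -205, -123, -60, -1],
    [0, 0, -0.117, -240, -144, -60, -1],
    [0, 0, -0.117, -255, -152, -30, -1],
    [0, 0, -0.117, -255, -152, 0, -1],
    [0, 0, -0.117, -255, -152, 30, -1],
    [0, 0, -0.117, -255, -152, 60, -1],
    [0, 0, -0.117, -255, -152, 90, -1],
    [0, 0, -0.117, -255, -152, 115, -1],
    [0, 0, -0.117, -255, -152, 135, -1],
    [0, 0, -0.117, -255, -152, 145, -1],
    [0, 0, -0.117, -255, -152, 145, -1]
  ]
}}

```text
time: 4.28
ee_pos: [0.4283, -0.1301, 0.0281]
eef_rot: [0.707, 0.707, -0.001, -0.001]
ft_force: [-1.1, 0.3, -0.8]
width: 0.0119
grip_force: 40.0
```

```bash
python3 -c "
from h import *
go(.43,-.13,.018,0)
cam('wrist','w2')"
```

```text
t=4.3 w=11.9 g=40.0 F=[-1.1  0.3 -0.8] p=[ 0.4283 -0.1301  0.0281] az=-0.0 row [-0.003  0.    -0.   ] [ 0.1  1.7 10.1]
```

View pics/w2.png

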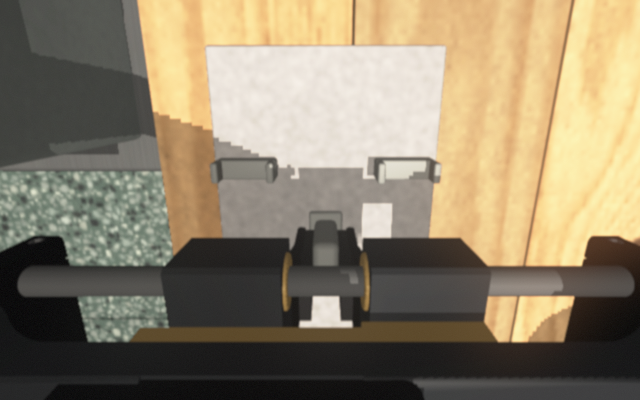

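Request:
{"fn": "apply_moves", "kwargs": {
  "steps": [
    [0, 0, 0, 0, 2, 4, -1],
    [0, 0, 0, 0, 2, 8, -1],
    [0, 0, 0, 0, 2, 10.5, -1],
    [0, 0, 0, 0, 2, 10.5, -1],
    [0, 0, 0, 0, 2, 10.5, -0.5],
    [0, 0, 0, 0, 2, 10.5, -0.2],
    [0, 0, 0, 0, 2, 10.5, -0.2],
    [0, 0, 0, 0, 2, 10.5, -0.2],
    [0, 0, 0, 0, 2, -30, -0.2],
    [0, 0, 0, 0, 2, -60, -0.2],
    [0, 0, 0, 0, 2, -100, -0.2],
    [0, 0, 0, 0, 2, -140, 0],
    [0, 0, 0, 0, 2, -180, 0],
    [0, 0, 0, 0, 2, -220, 0],
    [0, 0, 0, 0, 2, -220, 0]
  ]
}}

```text
time: 5.58
ee_pos: [0.4344, -0.1308, 0.2568]
eef_rot: [0.707, 0.707, 0.004, 0.003]
ft_force: [0.4, 0.4, 0.1]
width: 0.0432
grip_force: 0.0
```

Run:
```python
from h import *
go(.475,.405,.22,-6.7)
go(.61,.13,.25,-6.7)
c=cam('wrist'); P=cloud(c); z=P[...,2]
m=(z>.172-.17)&(z<.02)&(abs(P[...,0]-.43)<.075)&(abs(P[...,1]+.13)<.12)
q=P[m&(z>.007)&(z<.0125)]; print('lid on bench',len(q),q.mean(0),cv2.minAreaRect((q[:,:2]*1000).astype(np.float32)))
c=cam('top'); P=cloud(c); z=P[...,2]; v,u=np.mgrid[0:400,0:640]
m=(u>285)&(u<385)&(v>130)&(v<200)&(z>.155)&(z<.19); q=P[m]; print('case rim',len(q),np.median(q[:,2]),cv2.minAreaRect((q[:,:2]*1000).astype(np.float32)))
```

```text
t=5.6 w=43.2 g=0.0 F=[0.4 0.4 0.1] p=[ 0.4344 -0.1308  0.2568] az=-0.0 row [ 0.01  -0.002  0.116] [535.8  39.9  37.7]
t=5.6 w=43.2 g=0.0 F=[0.4 0.4 0.1] p=[ 0.4344 -0.1308  0.2568] az=-0.0 row [ 0.01  -0.002  0.116] [260.9 175.4   8.9]
lid on bench 13347 [ 0.43255163 -0.12251091  0.0097057 ] ((432.42236328125, -130.78781127929688), (116.24360656738281, 201.25840759277344), 0.022810421884059906)
case rim 584 0.17110550477977227 ((608.0016479492188, 106.65826416015625), (198.45703125, 114.5515365600586), 83.34960174560547)
```

Request:
{"fn": "apply_moves", "kwargs": {
  "steps": [
    [0, 0, 0.1, 515, 66, 17, 0],
    [0, 0, 0.116, 515, 66, 17, 0],
    [0, 0, 0.116, 515, 66, 17, 0],
    [0, 0, 0.116, 515, 66, 17, 0],
    [0, 0, 0.116, 515, 66, 17, 0],
    [0, 0, 0.116, 515, 66, 17, 0],
    [0, 0, 0.116, 515, 66, 17, 0],
    [0, 0, 0.116, 515, 66, 17, 0],
    [0, 0, 0.116, 515, 66, 17, 0],
    [0, 0, 0.116, 515, 66, 17, 0],
    [0, 0, 0.116, 515, 66, 17, 0],
    [0, 0, 0.116, 515, 66, 17, 0],
    [0, 0, 0.116, 515, 66, 17, 0],
    [0, 0, 0.116, 515, 66, 17, 0],
    [0, 0, 0.116, 515, 66, 17, 0]
  ]
}}

```text
time: 6.93
ee_pos: [0.4966, 0.3854, 0.23]
eef_rot: [0.746, 0.666, -0.002, 0.0]
ft_force: [-0.0, -1.0, 0.4]
width: 0.0436
grip_force: 0.0
```

```bash
cat >> h.py <<'E'
def vials(c,P):
    hsv=cv2.cvtColor(c['pixels'],cv2.COLOR_RGB2HSV)
    m=((hsv[...,0]>45)&(hsv[...,0]<80)&(hsv[...,1]>120)&(hsv[...,2]>50)&(P[...,2]<.2)).astype(np.uint8)
    n,l,st,ce=cv2.connectedComponentsWithStats(m)
    for i in range(1,n):
        if st[i,4]>60:
            q=P[l==i]; t=np.nanpercentile(q[:,2],90); q=q[abs(q[:,2]-t)<.003]
            print('vial',ce[i].round(0),st[i,4],(cv2.minEnclosingCircle((q[:,:2]*1000).astype(np.float32))),round(t,4))
E
python3 - <<'E'
from h import *
c=cam('wrist'); vials(c,cloud(c))
go(.476,.345,.028,-6.7)
E
```

```text
vial [299. 101.] 399 ((480.4643859863281, 462.1737365722656), 10.638935089111328) 0.0652
t=7.0 w=43.7 g=0.0 F=[-0.3 -1.   0.2] p=[0.4974 0.3839 0.2308] az=-6.7 row [-0.001  0.003  0.001] [-40.6 -16.4 202.9]
```

Run:
```python
from h import *
c=cam('wrist','w3'); P=cloud(c)
```

```text
(no output)
```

View pics/w3.png

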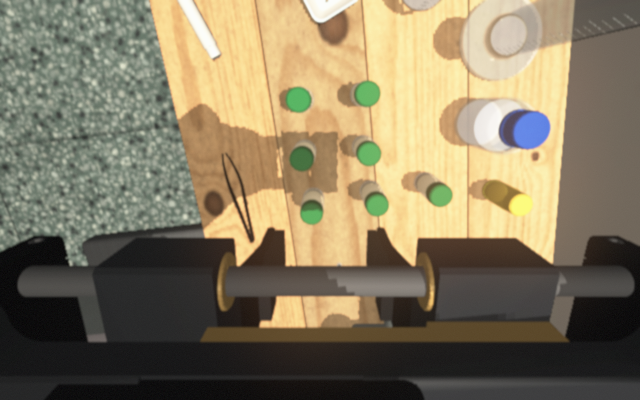

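Run:
```python
from h import *
c=cam('wrist'); P=cloud(c)
hsv=cv2.cvtColor(c['pixels'],cv2.COLOR_RGB2HSV)
for u,v in ((312,212),(302,157),(298,100),(376,204),(369,153),(367,94),(440,195)): print(hsv[v,u],P[v,u].round(4), ray(c,u,v,.0645).round(4))
```

```text
[ 60 115 173] [0.4798 0.3465 0.0632] [0.48   0.347  0.0645]
[ 56 113 113] [0.4774 0.406  0.0641] [0.4774 0.4061 0.0645]
[ 64 130 180] [0.4811 0.4611 0.064 ] [0.4811 0.4611 0.0645]
[ 58 114 181] [0.5477 0.3477 0.0638] [0.5476 0.348  0.0645]
[ 59 112 182] [0.5446 0.4023 0.0647] [0.5446 0.4023 0.0645]
[ 59 114 184] [0.5472 0.4589 0.0645] [0.5472 0.4589 0.0645]
[ 55 110 183] [0.6147 0.3497 0.0633] [0.6143 0.3501 0.0645]
```

Request:
{"fn": "apply_moves", "kwargs": {
  "steps": [
    [0, 0, 0, -40, -14, 10, 0],
    [0, 0, 0, -40, -14, 40, 0],
    [0, 0, 0, -40, -14, 80, 0],
    [0, 0, 0, -40, -14, 120, 0],
    [0, 0, 0, -40, -14, 155, 0],
    [0, 0, 0, -40, -14, 185, 0],
    [0, 0, 0, -40, -14, 204, 0],
    [0, 0, 0, -40, -14, 204, 0],
    [0, 0, 0, -40, -14, 204, -1],
    [0, 0, 0, -40, -14, 204, -1],
    [0, 0, 0, -40, -14, 204, -1],
    [0, 0, 0, -40, -14, 204, -1],
    [0, 0, 0, -40, -14, 204, -1],
    [0, 0, 0, -40, -14, 170, -1],
    [0, 0, 0, -40, -14, 130, -1],
    [0, 0, 0, -40, -14, 90, -1],
    [0, 0, 0, -40, -14, 50, -1],
    [0, 0, 0, -40, -14, 10, -1],
    [0, 0, 0, -40, -14, 10, -1]
  ],
  "force": 25
}}

```text
time: 8.67
ee_pos: [0.4819, 0.3487, 0.232]
eef_rot: [0.747, 0.665, 0.007, -0.0]
ft_force: [0.8, 0.2, -0.4]
width: 0.0266
grip_force: 24.7
```

Run:
```python
from h import *
go(.6004,.0335,.25,-6.7)
go(.6004,.0335,.128,-6.7)
```

```text
t=8.7 w=26.6 g=24.7 F=[ 0.8  0.2 -0.4] p=[0.4819 0.3487 0.232 ] az=-6.7 row [ 0.008 -0.01   0.001] [-299.1  154.5  -19.7]
t=8.7 w=26.6 g=24.7 F=[ 0.8  0.2 -0.4] p=[0.4819 0.3487 0.232 ] az=-6.7 row [ 0.008 -0.01   0.001] [-300.3  153.5  102.3]
```

Request:
{"fn": "apply_moves", "kwargs": {
  "steps": [
    [0, 0, 0, -30, 18, -8, -1],
    [0, 0, 0, -65, 38, -8, -1],
    [0, 0, 0, -100, 59, -8, -1],
    [0, 0, 0, -135, 80, -8, -1],
    [0, 0, 0, -170, 100, -8, -1],
    [0, 0, 0, -205, 121, -8, -1],
    [0, 0, 0, -240, 141, -8, -1],
    [0, 0, 0, -262, 155, -8, -1],
    [0, 0, 0, -262, 155, -8, -1],
    [0, 0, 0, -262, 155, -8, -1],
    [0, 0, 0, -262, 155, -8, -1]
  ]
}}

```text
time: 9.58
ee_pos: [0.6025, 0.0693, 0.2305]
eef_rot: [0.747, 0.665, 0.0, -0.0]
ft_force: [-1.6, 1.3, -1.2]
width: 0.0264
grip_force: 24.7
```

Run:
```python
from h import *
c=cam('wrist','w4'); P=cloud(c); z=P[...,2]; v,u=np.mgrid[0:400,0:640]
m=(z>.168)&(z<.180)&(v<300); k=m.astype(np.uint8); n,l,st,ce=cv2.connectedComponentsWithStats(k)
i=1+st[1:,4].argmax(); q=P[l==i]; print(st[i],np.median(q[:,2]),cv2.minAreaRect((q[:,:2]*1000).astype(np.float32)))
go(.6050,.070,.123,-6.7)
```

```text
[ 236    0  188  238 4211] 0.17219879876214075 ((612.070556640625, 125.39634704589844), (153.20401000976562, 112.36279296875), 83.38082122802734)
t=9.6 w=26.4 g=24.7 F=[ 0.7  1.2 -1. ] p=[0.6023 0.07   0.2305] az=-6.5 row [-0.    -0.001  0.003] [  0.2   2.7 107.5]
```

View pics/w4.png

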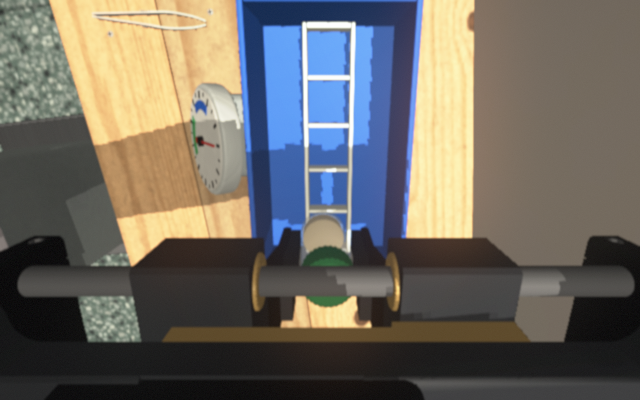

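Run:
```python
from h import *
c=cam('wrist'); P=cloud(c)
for u,v in ((329,24),(329,77),(329,126),(328,170),(327,209)):
    print(P[v,u].round(4),ray(c,u,v,.119).round(4))
e=np.array([.1161,.9932]);C=np.array([.609,.107])
for y in (92.5,55.5,18.5,-18.5,-55.5): print((C+e*y/1000).round(4))
```

```text
[0.6207 0.1997 0.1182] [0.6206 0.1995 0.119 ]
[0.6165 0.1622 0.1178] [0.6165 0.1621 0.119 ]
[0.6123 0.1248 0.1197] [0.6123 0.1247 0.119 ]
[0.6075 0.0885 0.1189] [0.6075 0.0885 0.119 ]
[0.6026 0.0524 0.1138] [0.6028 0.0541 0.119 ]
[0.6197 0.1989]
[0.6154 0.1621]
[0.6111 0.1254]
[0.6069 0.0886]
[0.6026 0.0519]
```

Request:
{"fn": "apply_moves", "kwargs": {
  "steps": [
    [0, 0, 0, 0.5, 3, 0, -1],
    [0, 0, 0, 0.5, 3, 20, -1],
    [0, 0, 0, 0.5, 3, 45, -1],
    [0, 0, 0, 0.5, 3, 70, -1],
    [0, 0, 0, 0.5, 3, 90, -1],
    [0, 0, 0, 0.5, 3, 100, -1],
    [0, 0, 0, 0.5, 3, 106, -1],
    [0, 0, 0, 0.5, 3, 106, -1],
    [0, 0, 0, 0.5, 3, 106, -1],
    [0, 0, 0, 0.5, 3, 106, -1]
  ]
}}

```text
time: 10.52
ee_pos: [0.6065, 0.0689, 0.1259]
eef_rot: [0.747, 0.665, 0.001, 0.0]
ft_force: [-1.3, -0.2, -0.3]
width: 0.0266
grip_force: 24.9
```

Run:
```python
from h import *
go(.6054,.0703,.124,-6.7)
c=cam('wrist','w5'); P=cloud(c)
```

```text
t=10.5 w=26.6 g=24.9 F=[-1.3 -0.2 -0.3] p=[0.6065 0.0689 0.1259] az=-6.6 row [ 0.002 -0.001  0.001] [ 1.2 -1.3  1.9]
```

View pics/w5.png

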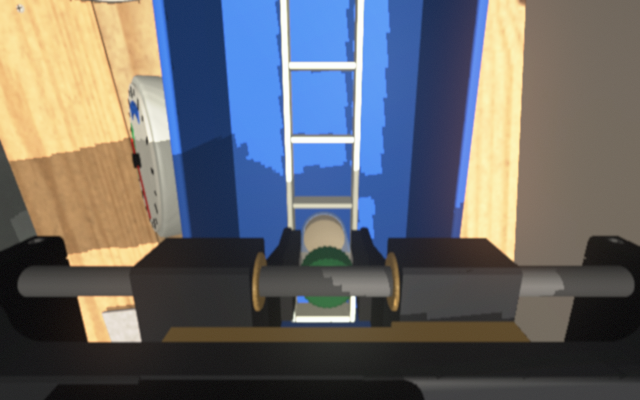

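Request:
{"fn": "apply_moves", "kwargs": {
  "steps": [
    [0, 0, 0, 0, 0, 2, -1],
    [0, 0, 0, 0, 0, 2, -0.5],
    [0, 0, 0, 0, 0, 2, -0.1],
    [0, 0, 0, 0, 0, 2, -0.1],
    [0, 0, 0, 0, 0, 2, -0.1],
    [0, 0, 0, 0, 0, -25, -0.1],
    [0, 0, 0, 0, 0, -60, -0.1],
    [0, 0, 0, 0, 0, -95, -0.1],
    [0, 0, 0, 0, 0, -110, 0],
    [0, 0, 0, 0, 0, -110, 0],
    [0, 0, 0, 0, 0, -110, 0]
  ]
}}

```text
time: 11.48
ee_pos: [0.6061, 0.0687, 0.2353]
eef_rot: [0.747, 0.665, 0.001, 0.0]
ft_force: [0.2, 0.4, -0.6]
width: 0.043
grip_force: 0.0
```

```bash
cat >> h.py <<'E'
def rim(tag):
    c=cam('top',tag); P=cloud(c); z=P[...,2]
    im=c['pixels'][:,:,::-1]
    # scale dial crop
    cv2.imwrite(f'pics/{tag}d.png',cv2.resize(im[130:240,285:385],None,fx=5,fy=5,interpolation=cv2.INTER_CUBIC))
    v,u=np.mgrid[0:400,0:640]
    hsv=cv2.cvtColor(c['pixels'],cv2.COLOR_RGB2HSV); red=((hsv[...,0]<8)|(hsv[...,0]>172))&(hsv[...,1]>110)&(v>190)&(v<235)&(u>300)&(u<350)
    q=P[red]; print('red',red.sum(),np.c_[u[red],v[red]].mean(0))
    m=(u>285)&(u<385)&(v>130)&(v<205)&(z>.12)&(z<.19); print('rim z',np.nanpercentile(z[m],[50,75,90]))
    return c
E
python3 - <<'E'
from h import *
c=rim('t1'); P=cloud(c)
cw=cam('wrist','w6'); vials(cw,cloud(cw))
go(.477,.405,.23,-6.7)
E
```

```text
red 6 [327.16666667 214.16666667]
rim z [0.15229711 0.16419868 0.16634338]
vial [324. 206.] 567 ((605.4168090820312, 67.43955993652344), 11.046242713928223) 0.1601
t=11.6 w=43.4 g=0.0 F=[-0.1 -0.6  0.4] p=[0.6051 0.0687 0.2333] az=-6.6 row [-0.002  0.     0.001] [ 319.2 -166.1    3.5]
```

View pics/t1d.png

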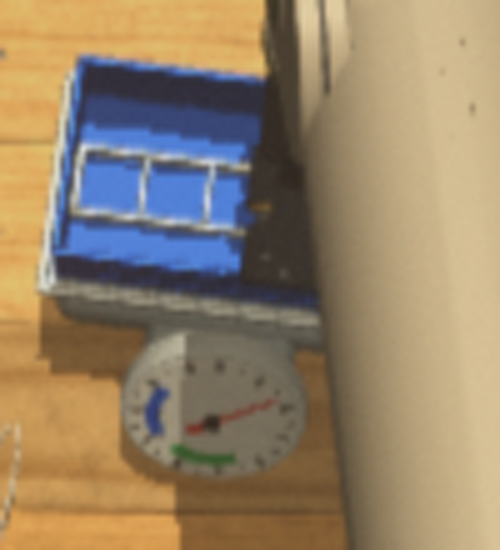

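Request:
{"fn": "apply_moves", "kwargs": {
  "steps": [
    [0, 0, 0, 35, -18, 3, 0],
    [0, 0, 0, 70, -37, 3, 0],
    [0, 0, 0, 105, -55, 3, 0],
    [0, 0, 0, 140, -73, 3, 0],
    [0, 0, 0, 175, -91, 3, 0],
    [0, 0, 0, 210, -109, 3, 0],
    [0, 0, 0, 245, -127, 3, 0],
    [0, 0, 0, 280, -146, 3, 0],
    [0, 0, 0, 310, -161, 10, 0],
    [0, 0, 0, 319, -166, 30, 0],
    [0, 0, 0, 319, -166, 65, 0],
    [0, 0, 0, 319, -166, 100, 0],
    [0, 0, 0, 319, -166, 100, 0],
    [0, 0, 0, 319, -166, 100, 0],
    [0, 0, 0, 319, -166, 100, 0]
  ]
}}

```text
time: 12.83
ee_pos: [0.4784, 0.4049, 0.136]
eef_rot: [0.747, 0.665, 0.001, -0.0]
ft_force: [0.3, 0.5, 1.4]
width: 0.0437
grip_force: 0.0
```

```bash
sed -i 's/hsv\[...,1\]>120)&(hsv\[...,2\]>50)&(P/hsv[...,1]>80)\&(hsv[...,2]>50)\&(P/' h.py
python3 - <<'E'
from h import *
cw=cam('wrist'); vials(cw,cloud(cw))
go(.4775,.4055,.0265,-6.7)
E
```

```text
vial [412. 119.] 908 ((546.5297241210938, 460.3233947753906), 11.828790664672852) 0.0649
vial [317. 127.] 924 ((480.2842102050781, 462.4971008300781), 11.97921085357666) 0.0649
vial [412. 199.] 748 ((543.509521484375, 402.4085388183594), 11.813072204589844) 0.0649
vial [320. 205.] 763 ((475.5152893066406, 405.3897705078125), 11.710650444030762) 0.065
vial [411. 259.] 96 ((542.2081298828125, 352.75970458984375), 5.270010471343994) 0.0647
t=12.9 w=43.1 g=0.0 F=[ 0.1 -0.6 -0.3] p=[0.4788 0.4053 0.1368] az=-6.7 row [ 0.002 -0.002  0.   ] [-1.000e-01 -1.500e+00  1.102e+02]
```

Request:
{"fn": "apply_moves", "kwargs": {
  "steps": [
    [0, 0, 0, 0, -2, 35, 0],
    [0, 0, 0, 0, -2, 70, 0],
    [0, 0, 0, 0, -2, 95, 0],
    [0, 0, 0, 0, -2, 110, 0],
    [0, 0, 0, 0, -2, 110, 0],
    [0, 0, 0, 0, -2, 110, -1],
    [0, 0, 0, 0, -2, 110, -1],
    [0, 0, 0, 0, -2, 110, -1],
    [0, 0, 0, 0, -2, 110, -1],
    [0, 0, 0, 0, -2, 110, -1],
    [0, 0, 0, 0, -2, 75, -1],
    [0, 0, 0, 0, -2, 35, -1],
    [0, 0, 0, 0, -2, -5, -1],
    [0, 0, 0, 0, -2, -45, -1],
    [0, 0, 0, 0, -2, -85, -1],
    [0, 0, 0, 0, -2, -100, -1],
    [0, 0, 0, 0, -2, -100, -1],
    [0, 0, 0, 0, -2, -100, -1]
  ]
}}

```text
time: 14.38
ee_pos: [0.476, 0.4053, 0.2357]
eef_rot: [0.747, 0.665, 0.001, -0.0]
ft_force: [0.4, -0.3, -1.3]
width: 0.0266
grip_force: 25.0
```

Run:
```python
from h import *
go(.6097,.108,.238,-6.6)
```

```text
t=14.4 w=26.6 g=25.0 F=[ 0.4 -0.3 -1.3] p=[0.476  0.4053 0.2357] az=-6.6 row [ 0.001 -0.002 -0.001] [-279.8  167.2   -2.6]
```

Request:
{"fn": "apply_moves", "kwargs": {
  "steps": [
    [0, 0, 0, -35, 21, -2, -1],
    [0, 0, 0, -70, 42, -2, -1],
    [0, 0, 0, -105, 63, -2, -1],
    [0, 0, 0, -140, 84, -2, -1],
    [0, 0, 0, -175, 105, -2, -1],
    [0, 0, 0, -210, 126, -2, -1],
    [0, 0, 0, -245, 146, -2, -1],
    [0, 0, 0, -270, 161, -2, -1],
    [0, 0, 0, -280, 167, -2, -1],
    [0, 0, 0, -280, 167, -2, -1],
    [0, 0, 0, -280, 167, -2, -1],
    [0, 0, 0, -280, 167, 30, -1],
    [0, 0, 0, -280, 167, 60, -1],
    [0, 0, 0, -280, 167, 75, -1],
    [0, 0, 0, -280, 167, 75, -1],
    [0, 0, 0, -280, 167, 75, -1]
  ]
}}

```text
time: 15.72
ee_pos: [0.6082, 0.1094, 0.1589]
eef_rot: [0.746, 0.666, -0.001, -0.001]
ft_force: [0.5, -0.9, -1.3]
width: 0.0261
grip_force: 25.0
```

Run:
```python
from h import *
go(.6097,.107,.116,-6.6)
```

```text
t=15.7 w=26.1 g=25.0 F=[ 0.5 -0.9 -1.3] p=[0.6082 0.1094 0.1589] az=-6.5 row [-0.002  0.     0.002] [-2.2  1.9 42.9]
```

Request:
{"fn": "apply_moves", "kwargs": {
  "steps": [
    [0, 0, 0, -2, 2, 10, -1],
    [0, 0, 0, -2, 2, 20, -1],
    [0, 0, 0, -2, 2, 30, -1],
    [0, 0, 0, -2, 2, 38, -1],
    [0, 0, 0, -2, 2, 43, -1],
    [0, 0, 0, -2, 2, 43, -1],
    [0, 0, 0, -2, 2, 43, -1],
    [0, 0, 0, -2, 2, 43, -0.5],
    [0, 0, 0, -2, 2, 43, -0.1],
    [0, 0, 0, -2, 2, 43, -0.1],
    [0, 0, 0, -2, 2, 43, -0.1],
    [0, 0, 0, -2, 2, 15, -0.1],
    [0, 0, 0, -2, 2, -20, -0.1],
    [0, 0, 0, -2, 2, -55, -0.1],
    [0, 0, 0, -2, 2, -75, 0],
    [0, 0, 0, -2, 2, -75, 0],
    [0, 0, 0, -2, 2, -75, 0]
  ]
}}

```text
time: 17.13
ee_pos: [0.6116, 0.1054, 0.2359]
eef_rot: [0.747, 0.665, 0.001, 0.0]
ft_force: [0.1, -0.8, 0.1]
width: 0.0426
grip_force: 0.0
```

Run:
```python
from h import *
cw=cam('wrist'); vials(cw,cloud(cw))
go(.480,.462,.136,-6.7)
```

```text
vial [324. 202.] 686 ((611.51806640625, 104.28570556640625), 11.77418327331543) 0.1534
vial [322. 245.] 631 ((605.590576171875, 67.72491455078125), 11.648996353149414) 0.1533
t=17.2 w=43.1 g=0.0 F=[ 0.2 -0.  -1.1] p=[0.6109 0.1055 0.2343] az=-6.6 row [ 0.    -0.     0.001] [ 339.  -171.2   98.4]
```

Request:
{"fn": "apply_moves", "kwargs": {
  "steps": [
    [0, 0, 0, 35, -18, 0, 0],
    [0, 0, 0, 70, -35, 0, 0],
    [0, 0, 0, 105, -53, 0, 0],
    [0, 0, 0, 140, -71, 0, 0],
    [0, 0, 0, 175, -88, 0, 0],
    [0, 0, 0, 210, -106, 0, 0],
    [0, 0, 0, 245, -124, 0, 0],
    [0, 0, 0, 280, -141, 0, 0],
    [0, 0, 0, 310, -157, 5, 0],
    [0, 0, 0, 335, -169, 20, 0],
    [0, 0, 0, 339, -171, 50, 0],
    [0, 0, 0, 339, -171, 85, 0],
    [0, 0, 0, 339, -171, 98, 0],
    [0, 0, 0, 339, -171, 98, 0],
    [0, 0, 0, 339, -171, 98, 0],
    [0, 0, 0, 339, -171, 98, 0]
  ]
}}

```text
time: 18.52
ee_pos: [0.4815, 0.462, 0.1385]
eef_rot: [0.747, 0.665, 0.001, -0.0]
ft_force: [-0.3, 1.4, 0.0]
width: 0.0435
grip_force: 0.0
```

Run:
```python
from h import *
cw=cam('wrist'); vials(cw,cloud(cw))
go(.480,.462,.0265,-6.7)
```

```text
vial [411. 196.] 734 ((546.6173706054688, 460.9319152832031), 11.803174018859863) 0.0649
vial [323. 203.] 734 ((480.3433532714844, 463.09088134765625), 11.669109344482422) 0.0649
vial [410. 258.] 134 ((543.139404296875, 409.20733642578125), 6.045437335968018) 0.0649
t=18.6 w=43.6 g=0.0 F=[-0.  -0.6  0.1] p=[0.4816 0.4622 0.1389] az=-6.7 row [ 0.002 -0.003  0.   ] [ -0.7  -1.8 112.4]
```

Request:
{"fn": "apply_moves", "kwargs": {
  "steps": [
    [0, 0, 0, 0, -1, 35, 0],
    [0, 0, 0, 0, -1, 70, 0],
    [0, 0, 0, 0, -1, 95, 0],
    [0, 0, 0, 0, -1, 112, 0],
    [0, 0, 0, 0, -1, 112, 0],
    [0, 0, 0, 0, -1, 112, -1],
    [0, 0, 0, 0, -1, 112, -1],
    [0, 0, 0, 0, -1, 112, -1],
    [0, 0, 0, 0, -1, 112, -1],
    [0, 0, 0, 0, -1, 112, -1],
    [0, 0, 0, 0, -1, 75, -1],
    [0, 0, 0, 0, -1, 35, -1],
    [0, 0, 0, 0, -1, -5, -1],
    [0, 0, 0, 0, -1, -45, -1],
    [0, 0, 0, 0, -1, -85, -1],
    [0, 0, 0, 0, -1, -100, -1],
    [0, 0, 0, 0, -1, -100, -1],
    [0, 0, 0, 0, -1, -100, -1]
  ]
}}

```text
time: 20.07
ee_pos: [0.4796, 0.4622, 0.2378]
eef_rot: [0.747, 0.665, 0.001, -0.0]
ft_force: [-0.2, -0.3, -2.3]
width: 0.0262
grip_force: 24.9
```

Run:
```python
from h import *
go(.614,.145,.238,-6.6)
```

```text
t=20.1 w=26.2 g=24.9 F=[-0.2 -0.3 -2.3] p=[0.4796 0.4622 0.2378] az=-6.6 row [ 0.001 -0.002 -0.001] [-299.5  170.2   -0.6]
```

Request:
{"fn": "apply_moves", "kwargs": {
  "steps": [
    [0, 0, 0, -35, 20, 0, -1],
    [0, 0, 0, -70, 40, 0, -1],
    [0, 0, 0, -105, 60, 0, -1],
    [0, 0, 0, -140, 80, 0, -1],
    [0, 0, 0, -175, 99, 0, -1],
    [0, 0, 0, -210, 119, 0, -1],
    [0, 0, 0, -245, 139, 0, -1],
    [0, 0, 0, -275, 156, 0, -1],
    [0, 0, 0, -299, 170, 0, -1],
    [0, 0, 0, -299, 170, 0, -1],
    [0, 0, 0, -299, 170, 0, -1],
    [0, 0, 0, -299, 170, 30, -1],
    [0, 0, 0, -299, 170, 60, -1],
    [0, 0, 0, -299, 170, 80, -1],
    [0, 0, 0, -299, 170, 80, -1],
    [0, 0, 0, -299, 170, 80, -1]
  ]
}}

```text
time: 21.4
ee_pos: [0.6123, 0.1466, 0.1553]
eef_rot: [0.746, 0.666, -0.001, -0.001]
ft_force: [-0.7, -0.7, -0.4]
width: 0.0265
grip_force: 24.9
```

Run:
```python
from h import *
go(.614,.145,.110,-6.6)
```

```text
t=21.4 w=26.5 g=24.9 F=[-0.7 -0.7 -0.4] p=[0.6123 0.1466 0.1553] az=-6.5 row [-0.003  0.001  0.001] [-1.3  2.1 45.2]
```

Request:
{"fn": "apply_moves", "kwargs": {
  "steps": [
    [0, 0, 0, -0.5, 1, 10, -1],
    [0, 0, 0, -0.5, 1, 20, -1],
    [0, 0, 0, -0.5, 1, 30, -1],
    [0, 0, 0, -0.5, 1, 39, -1],
    [0, 0, 0, -0.5, 1, 45, -1],
    [0, 0, 0, -0.5, 1, 45, -1],
    [0, 0, 0, -0.5, 1, 45, -1],
    [0, 0, 0, -0.5, 1, 45, -0.5],
    [0, 0, 0, -0.5, 1, 45, -0.1],
    [0, 0, 0, -0.5, 1, 45, -0.1],
    [0, 0, 0, -0.5, 1, 45, -0.1],
    [0, 0, 0, -0.5, 1, 15, -0.1],
    [0, 0, 0, -0.5, 1, -20, -0.1],
    [0, 0, 0, -0.5, 1, -55, -0.1],
    [0, 0, 0, -0.5, 1, -80, 0],
    [0, 0, 0, -0.5, 1, -80, 0],
    [0, 0, 0, -0.5, 1, -80, 0]
  ]
}}

```text
time: 22.82
ee_pos: [0.6154, 0.1448, 0.2383]
eef_rot: [0.747, 0.665, 0.002, 0.001]
ft_force: [-0.9, -0.0, -0.6]
width: 0.0429
grip_force: 0.0
```

Run:
```python
from h import *
cw=cam('wrist'); vials(cw,cloud(cw))
go(.547,.347,.136,-6.7)
```

```text
vial [324. 197.] 665 ((615.2840576171875, 144.87957763671875), 11.699831008911133) 0.1479
vial [325. 244.] 624 ((611.7418823242188, 104.25333404541016), 11.851316452026367) 0.1477
t=22.9 w=43.3 g=0.0 F=[-0.8  0.2 -0.3] p=[0.6145 0.1448 0.2365] az=-6.6 row [ 0.    -0.     0.001] [193.  -90.5 100.6]
```

Request:
{"fn": "apply_moves", "kwargs": {
  "steps": [
    [0, 0, 0, 35, -16, 0, 0],
    [0, 0, 0, 70, -33, 0, 0],
    [0, 0, 0, 105, -49, 0, 0],
    [0, 0, 0, 140, -66, 0, 0],
    [0, 0, 0, 175, -82, 5, 0],
    [0, 0, 0, 193, -90, 20, 0],
    [0, 0, 0, 193, -90, 50, 0],
    [0, 0, 0, 193, -90, 85, 0],
    [0, 0, 0, 193, -90, 100, 0],
    [0, 0, 0, 193, -90, 100, 0],
    [0, 0, 0, 193, -90, 100, 0],
    [0, 0, 0, 193, -90, 100, 0]
  ]
}}

```text
time: 23.87
ee_pos: [0.548, 0.347, 0.1375]
eef_rot: [0.747, 0.665, 0.001, 0.0]
ft_force: [-0.8, -0.2, 0.3]
width: 0.0437
grip_force: 0.0
```

Run:
```python
from h import *
cw=cam('wrist'); vials(cw,cloud(cw))
go(.547,.347,.0265,-6.7)
```

```text
vial [303.  43.] 1148 ((547.258056640625, 459.52130126953125), 12.254475593566895) 0.065
vial [309. 131.] 917 ((543.8651123046875, 401.8423156738281), 12.102311134338379) 0.0649
vial [412. 191.] 720 ((614.1175537109375, 350.41632080078125), 11.62341594696045) 0.0649
vial [324. 204.] 701 ((547.9091186523438, 347.595703125), 11.471052169799805) 0.065
t=23.9 w=44.1 g=0.0 F=[0.1 0.5 1.6] p=[0.5483 0.3471 0.1381] az=-6.7 row [ 0.002 -0.002  0.001] [ -0.4  -1.4 111.6]
```

Request:
{"fn": "apply_moves", "kwargs": {
  "steps": [
    [0, 0, 0, 0.5, 0, 35, 0],
    [0, 0, 0, 0.5, 0, 70, 0],
    [0, 0, 0, 0.5, 0, 95, 0],
    [0, 0, 0, 0.5, 0, 111, 0],
    [0, 0, 0, 0.5, 0, 111, 0],
    [0, 0, 0, 0.5, 0, 111, -1],
    [0, 0, 0, 0.5, 0, 111, -1],
    [0, 0, 0, 0.5, 0, 111, -1],
    [0, 0, 0, 0.5, 0, 111, -1],
    [0, 0, 0, 0.5, 0, 111, -1],
    [0, 0, 0, 0.5, 0, 75, -1],
    [0, 0, 0, 0.5, 0, 35, -1],
    [0, 0, 0, 0.5, 0, -5, -1],
    [0, 0, 0, 0.5, 0, -45, -1],
    [0, 0, 0, 0.5, 0, -85, -1],
    [0, 0, 0, 0.5, 0, -100, -1],
    [0, 0, 0, 0.5, 0, -100, -1],
    [0, 0, 0, 0.5, 0, -100, -1]
  ]
}}

```text
time: 25.42
ee_pos: [0.5478, 0.3475, 0.2376]
eef_rot: [0.747, 0.665, 0.001, -0.0]
ft_force: [-0.7, -0.5, -0.4]
width: 0.0262
grip_force: 24.9
```

Run:
```python
from h import *
go(.6183,.1815,.238,-6.6)
```

```text
t=25.4 w=26.2 g=24.9 F=[-0.7 -0.5 -0.4] p=[0.5478 0.3475 0.2376] az=-6.6 row [ 0.001 -0.002 -0.001] [-156.7   89.2   -0.5]
```

Request:
{"fn": "apply_moves", "kwargs": {
  "steps": [
    [0, 0, 0, -35, 20, 0, -1],
    [0, 0, 0, -70, 40, 0, -1],
    [0, 0, 0, -105, 60, 0, -1],
    [0, 0, 0, -140, 80, 0, -1],
    [0, 0, 0, -157, 89, 0, -1],
    [0, 0, 0, -157, 89, 0, -1],
    [0, 0, 0, -157, 89, 0, -1],
    [0, 0, 0, -157, 89, 30, -1],
    [0, 0, 0, -157, 89, 60, -1],
    [0, 0, 0, -157, 89, 80, -1],
    [0, 0, 0, -157, 89, 80, -1],
    [0, 0, 0, -157, 89, 80, -1]
  ]
}}

```text
time: 26.42
ee_pos: [0.6164, 0.1824, 0.1552]
eef_rot: [0.746, 0.666, -0.001, -0.001]
ft_force: [0.4, 0.5, -0.3]
width: 0.0263
grip_force: 24.9
```

Run:
```python
from h import *
go(.6183,.1815,.104,-6.6)
```

```text
t=26.4 w=26.3 g=24.9 F=[ 0.4  0.5 -0.3] p=[0.6164 0.1824 0.1552] az=-6.5 row [-0.003  0.001  0.001] [-0.6  2.2 51.2]
```

Request:
{"fn": "apply_moves", "kwargs": {
  "steps": [
    [0, 0, 0, -0.5, 1, 10, -1],
    [0, 0, 0, -0.5, 1, 20, -1],
    [0, 0, 0, -0.5, 1, 30, -1],
    [0, 0, 0, -0.5, 1, 40, -1],
    [0, 0, 0, -0.5, 1, 46, -1],
    [0, 0, 0, -0.5, 1, 51, -1],
    [0, 0, 0, -0.5, 1, 51, -1],
    [0, 0, 0, -0.5, 1, 51, -1],
    [0, 0, 0, -0.5, 1, 51, -0.5],
    [0, 0, 0, -0.5, 1, 51, -0.1],
    [0, 0, 0, -0.5, 1, 51, -0.1],
    [0, 0, 0, -0.5, 1, 51, -0.1],
    [0, 0, 0, -0.5, 1, 15, -0.1],
    [0, 0, 0, -0.5, 1, -20, -0.1],
    [0, 0, 0, -0.5, 1, -55, -0.1],
    [0, 0, 0, -0.5, 1, -80, 0],
    [0, 0, 0, -0.5, 1, -80, 0],
    [0, 0, 0, -0.5, 1, -80, 0]
  ]
}}

```text
time: 27.92
ee_pos: [0.6195, 0.1806, 0.2383]
eef_rot: [0.747, 0.665, 0.002, 0.001]
ft_force: [0.2, 0.6, -1.4]
width: 0.0429
grip_force: 0.0
```

Run:
```python
from h import *
cw=cam('wrist'); vials(cw,cloud(cw))
go(.433,-.131,.25,0)
```

```text
vial [298.   5.] 259 ((613.901123046875, 345.1376647949219), 10.957084655761719) 0.0652
vial [323. 197.] 612 ((618.5052490234375, 179.81394958496094), 11.727445602416992) 0.1426
vial [324. 236.] 637 ((615.3419189453125, 144.4343719482422), 12.064786911010742) 0.1425
vial [323. 313.] 618 ((605.1146850585938, 66.81844329833984), 12.522403717041016) 0.1424
t=28.0 w=43.2 g=0.0 F=[-0.3 -0.3 -0.6] p=[0.6187 0.1805 0.2365] az=-6.6 row [ 0.    -0.    -0.116] [-330.9 -148.4  -13.7]
```

Request:
{"fn": "apply_moves", "kwargs": {
  "steps": [
    [0, 0, -0.116, -331, -148, -14, 0],
    [0, 0, -0.116, -331, -148, -14, 0],
    [0, 0, -0.116, -331, -148, -14, 0],
    [0, 0, -0.116, -331, -148, -14, 0],
    [0, 0, -0.116, -331, -148, -14, 0],
    [0, 0, -0.116, -331, -148, -14, 0],
    [0, 0, -0.116, -331, -148, -14, 0],
    [0, 0, -0.116, -331, -148, -14, 0],
    [0, 0, -0.116, -331, -148, -14, -0.2],
    [0, 0, -0.116, -331, -148, -14, -0.2],
    [0, 0, -0.116, -331, -148, -14, -0.2],
    [0, 0, -0.116, -331, -148, -14, -0.2],
    [0, 0, -0.116, -331, -148, -14, -0.2]
  ]
}}

```text
time: 29.05
ee_pos: [0.4336, -0.13, 0.2498]
eef_rot: [0.706, 0.708, -0.001, -0.0]
ft_force: [0.3, -0.4, 0.2]
width: 0.0352
grip_force: 0.0
```

Run:
```python
from h import *
rim('t2')
cs=cam('scene','s2'); im=cs['pixels'][:,:,::-1]
a=cv2.imread('pics/t2d.png'); b=cv2.resize(im[140:250,250:380],None,fx=3,fy=3,interpolation=cv2.INTER_CUBIC)
w=np.zeros((560,800,3),np.uint8); a=cv2.resize(a,(409,450)); w[:450,:409]=a; w[:330,410:800]=b; cv2.imwrite('pics/dial2.png',w)
cw=cam('wrist'); P=cloud(cw); z=P[...,2]
m=(z>.007)&(z<.0125)&(abs(P[...,0]-.43)<.08)&(abs(P[...,1]+.13)<.12); q=P[m]; print(cv2.minAreaRect((q[:,:2]*1000).astype(np.float32)))
go(.433,-.131,.0175,0)
```

```text
red 11 [326.81818182 214.63636364]
rim z [0.14235153 0.14674177 0.14966795]
((432.4735107421875, -129.8098907470703), (116.14656066894531, 201.34669494628906), 0.07086546719074249)
t=29.2 w=34.7 g=0.0 F=[-0.6  0.2  0.2] p=[ 0.4337 -0.1304  0.2501] az=0.1 row [-0.001  0.     0.002] [ -0.6  -0.4 232.6]
```

View pics/dial2.png

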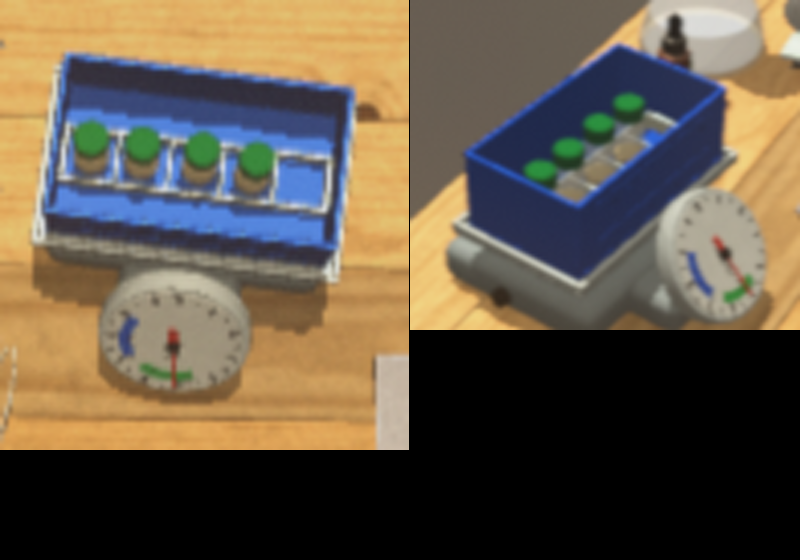

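Request:
{"fn": "apply_moves", "kwargs": {
  "steps": [
    [0, 0, 0, 0, -0.5, 40, -0.2],
    [0, 0, 0, 0, -0.5, 80, -0.2],
    [0, 0, 0, 0, -0.5, 120, -0.2],
    [0, 0, 0, 0, -0.5, 160, -0.2],
    [0, 0, 0, 0, -0.5, 195, -0.2],
    [0, 0, 0, 0, -0.5, 220, -0.2],
    [0, 0, 0, 0, -0.5, 232, -0.2],
    [0, 0, 0, 0, -0.5, 232, -0.2],
    [0, 0, 0, 0, -0.5, 232, -1],
    [0, 0, 0, 0, -0.5, 232, -1],
    [0, 0, 0, 0, -0.5, 232, -1],
    [0, 0, 0, 0, -0.5, 232, -1],
    [0, 0, 0, 0, -0.5, 232, -1],
    [0, 0, 0, 0, -0.5, 232, -1],
    [0, 0, 0, 0, -0.5, 232, -1]
  ],
  "force": 45
}}

```text
time: 30.45
ee_pos: [0.4335, -0.1311, 0.0193]
eef_rot: [0.707, 0.707, 0.001, 0.0]
ft_force: [-1.6, 1.1, 7.7]
width: 0.0117
grip_force: 45.0
```

Run:
```python
from h import *
go(.6097,.107,.25,-6.6)
c=cam('top'); P=cloud(c); z=P[...,2]; v,u=np.mgrid[0:400,0:640]
m=(u>285)&(u<385)&(v>130)&(v<205)&(z>.142)&(z<.16); q=P[m]; print('rim',len(q),np.median(q[:,2]),cv2.minAreaRect((q[:,:2]*1000).astype(np.float32)))
```

```text
t=30.4 w=11.7 g=45.0 F=[-1.6  1.1  7.7] p=[ 0.4335 -0.1311  0.0193] az=0.0 row [ 0.001 -0.001  0.115] [ 238.2  176.5 -230.3]
rim 527 0.14652826043041922 ((608.5452880859375, 106.8987808227539), (197.839599609375, 113.58626556396484), 83.27210998535156)
```

Request:
{"fn": "apply_moves", "kwargs": {
  "steps": [
    [0, 0, 0, 0, 0, -20, -1],
    [0, 0, 0, 0, 0, -55, -1],
    [0, 0, 0, 0, 0, -90, -1],
    [0, 0, 0, 0, 0, -130, -1],
    [0, 0, 0, 0, 0, -170, -1],
    [0, 0, 0, 0, 0, -200, -1],
    [0, 0, 0, 0, 0, -200, -1],
    [0, 0, 0, 0, 0, -200, -1]
  ]
}}

```text
time: 31.17
ee_pos: [0.4337, -0.1313, 0.22]
eef_rot: [0.707, 0.707, 0.002, 0.001]
ft_force: [0.2, 0.1, -1.5]
width: 0.0119
grip_force: 45.0
```

Run:
```python
from h import *
go(.6097,.107,.22,-6.6)
c=cam('wrist'); P=cloud(c); z=P[...,2];v,u=np.mgrid[0:400,0:640]
m=(z>.195)&(z<.225)&(v<160)&(u>150)&(u<500); q=P[m]; print(len(q),cv2.minAreaRect((q[:,:2]*1000).astype(np.float32)))
A=np.c_[q[:,:2],np.ones(len(q))]; print('plane',np.linalg.lstsq(A,q[:,2],rcond=None)[0], np.median(q[:,2]))
```

```text
t=31.2 w=11.9 g=45.0 F=[ 0.2  0.1 -1.5] p=[ 0.4337 -0.1313  0.22  ] az=0.0 row [ 0.004 -0.001  0.115] [238.2 176.    0.8]
26506 ((434.50335693359375, -57.53673553466797), (56.308841705322266, 116.12174224853516), 89.98397827148438)
plane [ 0.00274482 -0.01218283  0.20847745] 0.2102531521705608
```

Request:
{"fn": "apply_moves", "kwargs": {
  "steps": [
    [0, 0, 0.02, 30, 22, -5, -1],
    [0, 0, 0.06, 60, 44, -5, -1],
    [0, 0, 0.1, 90, 67, -5, -1],
    [0, 0, 0.115, 120, 89, -5, -1],
    [0, 0, 0.115, 150, 111, -5, -1],
    [0, 0, 0.115, 180, 133, -5, -1],
    [0, 0, 0.115, 210, 155, -5, -1],
    [0, 0, 0.115, 230, 170, -5, -1],
    [0, 0, 0.115, 237, 176, -5, -1],
    [0, 0, 0.115, 237, 176, 10, -1],
    [0, 0, 0.115, 237, 176, 25, -1],
    [0, 0, 0.115, 237, 176, 30, -1],
    [0, 0, 0.115, 237, 176, 30, -1],
    [0, 0, 0.115, 237, 176, 30, -1],
    [0, 0, 0.115, 237, 176, 30, -1]
  ]
}}

```text
time: 32.47
ee_pos: [0.6091, 0.1054, 0.1892]
eef_rot: [0.747, 0.665, 0.0, 0.0]
ft_force: [0.4, 0.7, -1.0]
width: 0.0119
grip_force: 45.0
```

Run:
```python
from h import *
go(.6096,.1061,.1625,-6.6)
c=cam('wrist','w7'); P=cloud(c); z=P[...,2];v,u=np.mgrid[0:400,0:640]
m=(z>.17)&(z<.19)&(v<200)&(u>150)&(u<500); q=P[m]; print('lid',len(q),np.median(q[:,2]),cv2.minAreaRect((q[:,:2]*1000).astype(np.float32)))
for v in (60,100,140):
    d=P[v,150:520]; print(v,[(150+i,d[i].round(3).tolist()) for i in range(1,369) if abs(d[i,2]-d[i-1,2])>.008])
c=cam('top','t3'); P=cloud(c); z=P[...,2]; v,u=np.mgrid[0:400,0:640]
m=(u>285)&(u<385)&(v>130)&(v<205)&(z>.143)&(z<.153); q=P[m]; print('rim',len(q),np.median(q[:,2]),cv2.minAreaRect((q[:,:2]*1000).astype(np.float32)))
```

```text
t=32.5 w=11.9 g=45.0 F=[ 0.4  0.7 -1. ] p=[0.6091 0.1054 0.1892] az=-6.6 row [ 0.001 -0.    -0.   ] [ 0.7  0.4 26.7]
lid 34491 0.17938814915503015 ((617.2225341796875, 167.59912109375), (78.45000457763672, 116.19646453857422), 83.487548828125)
60 [(207, [0.564, 0.206, 0.179]), (444, [0.74, 0.205, -0.001])]
100 [(211, [0.562, 0.187, 0.18]), (441, [0.736, 0.167, -0.0])]
140 [(176, [0.478, 0.161, 0.046]), (215, [0.559, 0.167, 0.178]), (437, [0.732, 0.126, -0.001])]
rim 42 0.14746888678970804 ((562.6461181640625, 182.33233642578125), (58.241355895996094, 5.133500099182129), 82.07623291015625)
```

View pics/w7.png

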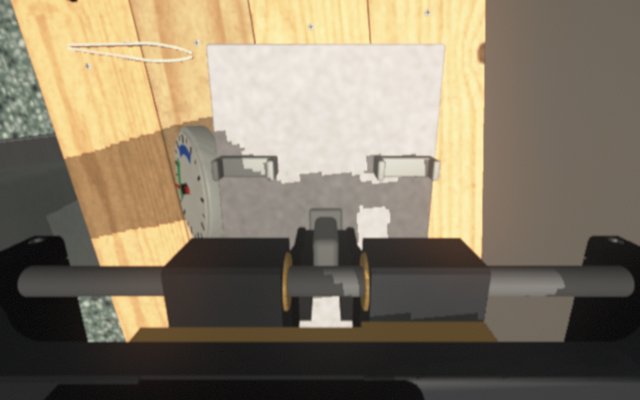

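Request:
{"fn": "apply_moves", "kwargs": {
  "steps": [
    [0, 0, 0, 0.8, 0, 8, -1],
    [0, 0, 0, 0.8, 0, 14, -1],
    [0, 0, 0, 0.8, 0, 19, -1],
    [0, 0, 0, 0.8, 0, 23, -1],
    [0, 0, 0, 0.8, 0, 27, -1],
    [0, 0, 0, 0.8, 0, 31, -1],
    [0, 0, 0, 0.8, 0, 34, -1],
    [0, 0, 0, 0.8, 0, 34, -1],
    [0, 0, 0, 0.8, 0, 34, -1],
    [0, 0, 0, 0.8, 0, 34, -1],
    [0, 0, 0, 0.8, 0, 34, -1],
    [0, 0, 0, 0.8, 0, 34, -1]
  ]
}}

```text
time: 33.57
ee_pos: [0.6091, 0.1066, 0.1548]
eef_rot: [0.747, 0.665, 0.0, 0.0]
ft_force: [-0.6, 0.1, 0.5]
width: 0.0116
grip_force: 45.0
```

Run:
```python
from h import *
go(.6096,.1061,.1625,-6.6)
c=cam('scene','s3'); im=c['pixels'][:,:,::-1]
cv2.imwrite('pics/s3c.png',cv2.resize(im[130:250,240:390],None,fx=5,fy=5,interpolation=cv2.INTER_CUBIC))
```

```text
t=33.6 w=11.6 g=45.0 F=[-0.6  0.1  0.5] p=[0.6091 0.1066 0.1548] az=-6.6 row [ 0. -0.  0.] [-0.5  0.5 -7.7]
```

View pics/s3c.png

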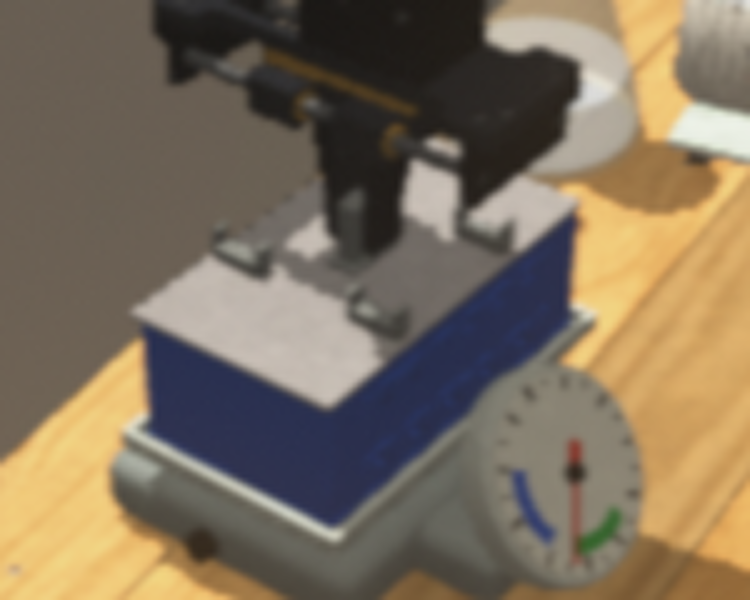

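Request:
{"fn": "apply_moves", "kwargs": {
  "steps": [
    [0, 0, 0, 0, 0, 1, -0.6],
    [0, 0, 0, 0, 0, 1, -0.4],
    [0, 0, 0, 0, 0, 1, -0.3],
    [0, 0, 0, 0, 0, 1, -0.3],
    [0, 0, 0, 0, 0, -20, -0.3],
    [0, 0, 0, 0, 0, -60, -0.3],
    [0, 0, 0, 0, 0, -100, -0.3],
    [0, 0, 0, 0, 0, -100, -0.3],
    [0, 0, 0, 0, 0, -100, -0.3],
    [0, 0, 0, 0, 0, -100, -0.3]
  ]
}}

```text
time: 34.45
ee_pos: [0.6089, 0.1067, 0.2543]
eef_rot: [0.747, 0.665, 0.0, -0.0]
ft_force: [0.3, 0.3, 0.5]
width: 0.03
grip_force: 0.0
```

```bash
cat >> h.py <<'E'
def blocks(c,P,lo,hi):
    z=P[...,2]; v,u=np.mgrid[0:400,0:640]
    m=((z>lo)&(z<hi)&(v<330)&(abs(P[...,0]-.61)<.09)&(abs(P[...,1]-.107)<.12)).astype(np.uint8)
    n,l,st,ce=cv2.connectedComponentsWithStats(m)
    for i in range(1,n):
        if st[i,4]>60: print(st[i],P[l==i].mean(0).round(4))
E
python3 - <<'E'
from h import *
go(.440,.243,.25,90)
c=cam('wrist'); P=cloud(c); z=P[...,2]
m=(abs(P[...,0]-.61)<.05)&(abs(P[...,1]-.107)<.1); print(np.histogram(z[m],bins=np.arange(.13,.17,.002)))
q=P[(abs(z-.144)<.0055)&(abs(P[...,0]-.61)<.09)&(abs(P[...,1]-.107)<.12)]
A=np.c_[q[:,:2],np.ones(len(q))]; print('plane',np.linalg.lstsq(A,q[:,2],rcond=None)[0], np.median(q[:,2]),cv2.minAreaRect((q[:,:2]*1000).astype(np.float32)))
blocks(c,P,np.median(q[:,2])+.005,np.median(q[:,2])+.016)
# forceps from scene/top
c=cam('top','t4'); P=cloud(c); im=c['pixels'][:,:,::-1]
a=cv2.resize(im[195:265,210:300],None,fx=8,fy=8,interpolation=cv2.INTER_CUBIC); cv2.imwrite('pics/t4f.png',a)
E
```

```text
t=34.5 w=30.0 g=0.0 F=[0.3 0.3 0.5] p=[0.6089 0.1067 0.2543] az=-6.6 row [ 0.    -0.    -1.686] [ 116.1 -183.4    4.4]
(array([    0,     0,     0,     0,     4,  4084, 15262,   527,   164,
         242,   563,    35,    32,    47,   192,    24,    12,     4,
          12,    11]), array([0.13 , 0.132, 0.134, 0.136, 0.138, 0.14 , 0.142, 0.144, 0.146,
       0.148, 0.15 , 0.152, 0.154, 0.156, 0.158, 0.16 , 0.162, 0.164,
       0.166, 0.168, 0.17 ]))
plane [-0.00045107 -0.00075044  0.14301371] 0.14257512401364625 ((611.8665161132812, 122.15840148925781), (173.08755493164062, 116.21033477783203), 83.54817199707031)
[257 136  39  15 423] [0.5748 0.1544 0.1511]
[357 136  40  15 436] [0.6551 0.1453 0.1512]
[261 233  17  13 147] [0.557  0.0729 0.1514]
[374 232  17  15 150] [0.6538 0.0617 0.1513]
```

View pics/t4f.png

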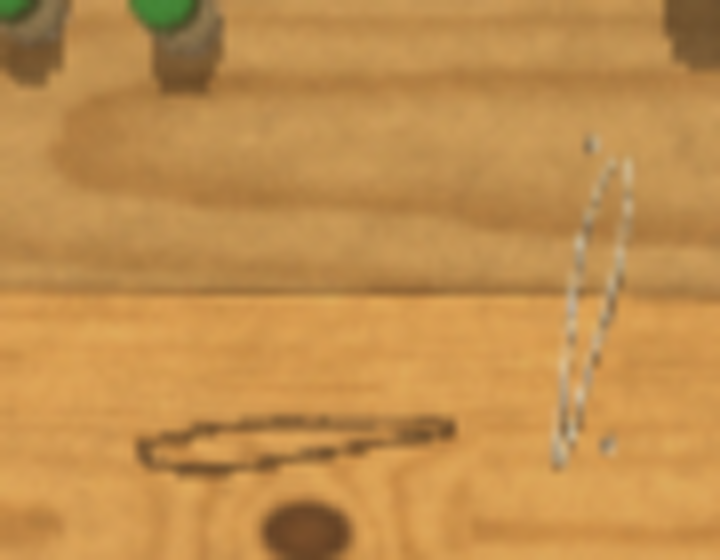

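Run:
```python
from h import *
go(.387,.355,.14,4.4)
c=cam('top'); P=cloud(c)
for u,v in ((284,234),(247.4,250.4),(210+557/8,195+465/8),(210+625/8,195+160/8),(210+143/8,195+452/8),(210+455/8,195+428/8)): print(ray(c,u,v,.006).round(4))
```

```text
t=34.5 w=30.3 g=0.0 F=[ 1.2 -1.7 -0.3] p=[0.6084 0.1066 0.2532] az=-6.6 row [-0.002  0.001 -0.192] [ 221.5 -248.2  113.5]
[0.434  0.2462 0.006 ]
[0.3841 0.3535 0.006 ]
[0.3773 0.258  0.006 ]
[0.4911 0.235  0.006 ]
[0.3801 0.4113 0.006 ]
[0.3904 0.296  0.006 ]
```

Request:
{"fn": "apply_moves", "kwargs": {
  "steps": [
    [0, 0, -0.02, 25, -28, 0, -0.3],
    [0, 0, -0.05, 52, -58, 20, -0.3],
    [0, 0, -0.08, 79, -88, 40, -0.3],
    [0, 0, -0.11, 106, -119, 60, -0.3],
    [0, 0, -0.14, 133, -149, 80, -0.3],
    [0, 0, -0.17, 160, -179, 100, -0.3],
    [0, 0, -0.192, 187, -209, 113, -0.3],
    [0, 0, -0.192, 210, -235, 113, -0.3],
    [0, 0, -0.192, 221, -248, 113, -0.2],
    [0, 0, -0.192, 221, -248, 113, -0.2],
    [0, 0, -0.192, 221, -248, 113, -0.2],
    [0, 0, -0.192, 221, -248, 113, -0.2],
    [0, 0, -0.192, 221, -248, 113, -0.2]
  ]
}}

```text
time: 35.68
ee_pos: [0.3889, 0.3534, 0.1413]
eef_rot: [0.68, 0.733, -0.0, 0.0]
ft_force: [0.3, -0.6, 0.5]
width: 0.0347
grip_force: 0.0
```

```bash
cat >> h.py <<'E'
def dark(c,P,box,thr,bright=False):
    g=cv2.cvtColor(c['pixels'],cv2.COLOR_RGB2GRAY); x0,x1,y0,y1=box
    m=(P[...,0]>x0)&(P[...,0]<x1)&(P[...,1]>y0)&(P[...,1]<y1)&(P[...,2]<.03)
    m&=((P[...,2]>.004)) if bright else (g<thr)
    k=m.astype(np.uint8); n,l,st,ce=cv2.connectedComponentsWithStats(cv2.dilate(k,np.ones((5,5))))
    for i in range(1,n):
        if st[i,4]>150:
            q=P[(l==i)&m]; b=cv2.minAreaRect((q[:,:2]*1000).astype(np.float32)); print(st[i],np.round(b[0],1),np.round(b[1],1),round(b[2],1),'ztop',np.percentile(q[:,2],90).round(4))
E
python3 - <<'E'
from h import *
c=cam('wrist','w8'); P=cloud(c)
dark(c,P,(.33,.45,.27,.45),70); print('z'); dark(c,P,(.33,.45,.27,.45),0,True)
go(.385,.3545,.004,4.4)
E
```

```text
z
[ 312  117   22  128 1549] [387.2 354.6] [ 15.6 116.6] 4.6 ztop 0.0102
t=35.7 w=34.7 g=0.0 F=[ 0.4 -0.1 -0.7] p=[0.389  0.3534 0.1414] az=4.3 row [ 0.     0.    -0.002] [  1.4  -3.9 137.4]
```

Request:
{"fn": "apply_moves", "kwargs": {
  "steps": [
    [0, 0, 0, 1.3, -1.7, 35, -0.2],
    [0, 0, 0, 1.3, -1.7, 70, -0.2],
    [0, 0, 0, 1.3, -1.7, 100, -0.2],
    [0, 0, 0, 1.3, -1.7, 122, -0.2],
    [0, 0, 0, 1.3, -1.7, 134, -0.2],
    [0, 0, 0, 1.3, -1.7, 138, -0.2],
    [0, 0, 0, 1.3, -1.7, 138, -0.2],
    [0, 0, 0, 1.3, -1.7, 138, -1],
    [0, 0, 0, 1.3, -1.7, 138, -1],
    [0, 0, 0, 1.3, -1.7, 138, -1],
    [0, 0, 0, 1.3, -1.7, 138, -1],
    [0, 0, 0, 1.3, -1.7, 138, -1],
    [0, 0, 0, 1.3, -1.7, 138, -1]
  ],
  "force": 20
}}

```text
time: 36.82
ee_pos: [0.3866, 0.3564, 0.0043]
eef_rot: [0.679, 0.734, 0.001, -0.0]
ft_force: [0.4, 0.1, 4.1]
width: 0.0139
grip_force: 19.9
```

Run:
```python
from h import *
go(.5703,.1126,.21,-6.6)
```

```text
t=36.8 w=13.9 g=19.9 F=[0.4 0.1 4.1] p=[0.3866 0.3564 0.0043] az=4.4 row [ 0.001 -0.001  0.192] [-256.9  164.6 -205.9]
```

Request:
{"fn": "apply_moves", "kwargs": {
  "steps": [
    [0, 0, 0, 0, 0, -20, -1],
    [0, 0, 0, 0, 0, -60, -1],
    [0, 0, 0, 0, 0, -100, -1],
    [0, 0, 0, 0, 0, -140, -1],
    [0, 0, 0.02, -5, 4, -180, -1],
    [0, 0, 0.06, -30, 22, -206, -1],
    [0, 0, 0.1, -62, 40, -206, -1],
    [0, 0, 0.14, -95, 61, -206, -1],
    [0, 0, 0.192, -128, 82, -206, -1],
    [0, 0, 0.192, -161, 103, -206, -1],
    [0, 0, 0.192, -194, 124, -206, -1],
    [0, 0, 0.192, -227, 145, -206, -1],
    [0, 0, 0.192, -250, 160, -206, -1],
    [0, 0, 0.192, -255, 165, -206, -1],
    [0, 0, 0.192, -255, 165, -206, -1],
    [0, 0, 0.192, -255, 165, -206, -1],
    [0, 0, 0.192, -255, 165, -206, -1]
  ]
}}

```text
time: 38.23
ee_pos: [0.5694, 0.1161, 0.2094]
eef_rot: [0.746, 0.666, -0.0, -0.001]
ft_force: [-0.1, 0.6, -0.7]
width: 0.0139
grip_force: 19.9
```

```bash
cat >> h.py <<'E'
def held(c,P):
    p,q,s=tool(); L=(P-p)@q.as_matrix(); L=L*1000  # tool frame mm
    m=(abs(L[...,1])<16)&(L[...,2]<6)&(L[...,2]>-14)&(abs(L[...,0])<90); k=m.astype(np.uint8)
    a=L[m]; a=a[abs(a[:,0])>14]
    if len(a): print('held',len(a),'x',np.percentile(a[:,0],[0.5,99.5]).round(1),'y',np.percentile(a[:,1],[1,50,99]).round(1),'z',np.percentile(a[:,2],[2,50,98]).round(1))
    for lo in range(-70,80,10):
        b=a[(a[:,0]>=lo)&(a[:,0]<lo+10)]
        if len(b)>3: print(lo,len(b),np.percentile(b[:,1],[2,98]).round(1),np.percentile(b[:,2],[2,98]).round(1))
E
python3 - <<'E'
from h import *
go(.5703,.1126,.15,-6.6)
c=cam('wrist','w9'); held(c,cloud(c)); blocks(c,cloud(c),.1476,.1585)
E
```

```text
t=38.2 w=13.9 g=19.9 F=[-0.1  0.6 -0.7] p=[0.5694 0.1161 0.2094] az=-6.5 row [-0.001 -0.001  0.003] [-3.4  1.3 59.4]
held 741 x [-50.2  56.8] y [-7.4  0.1  8.9] z [-6.3 -4.1  2.8]
-60 5 [0.4 3.1] [0.5 3.2]
-50 83 [-1.7  4.9] [-5.8  4.4]
-40 114 [-2.6  5.7] [-5.5  3.4]
-30 30 [-3.1  5.7] [-5.7 -3.4]
10 78 [-7.5  8.9] [-4.4  3.3]
20 114 [-7.4  8.8] [-4.5  0.6]
30 109 [-6.8  8.2] [-5.3 -2.2]
40 120 [-5.6  6.6] [-6.4 -3.2]
50 88 [-3.7  4.5] [-7.1 -4.4]
[304 150  13  16  99] [0.565  0.1567 0.1516]
[316 150  18  15 204] [0.5738 0.1541 0.1504]
[333 150  16  16 168] [0.5844 0.1539 0.1511]
[422 150  48  18 644] [0.6552 0.1452 0.1515]
[373 197  20  38 155] [0.6075 0.1152 0.1531]
```

Request:
{"fn": "apply_moves", "kwargs": {
  "steps": [
    [0, 0, 0, -0.9, 0.5, 15, -1],
    [0, 0, 0, -0.9, 0.5, 30, -1],
    [0, 0, 0, -0.9, 0.5, 42, -1],
    [0, 0, 0, -0.9, 0.5, 50, -1],
    [0, 0, 0, -0.9, 0.5, 54, -1],
    [0, 0, 0, -0.9, 0.5, 57, -1],
    [0, 0, 0, -0.9, 0.5, 57, -1],
    [0, 0, 0, -0.9, 0.5, 57, -1],
    [0, 0, 0, -0.9, 0.5, 57, -1]
  ]
}}

```text
time: 39.03
ee_pos: [0.5711, 0.1133, 0.1532]
eef_rot: [0.747, 0.665, 0.0, 0.0]
ft_force: [-1.2, 0.8, 1.0]
width: 0.0143
grip_force: 19.9
```

Run:
```python
from h import *
go(.5698,.1151,.153,-6.6)
c=cam('wrist','w10'); P=cloud(c); held(c,P); z=P[...,2]; m=(abs(P[...,0]-.62)<.04)&(abs(P[...,1]-.17)<.03); print(np.median(z[m]))
```

```text
t=39.0 w=14.3 g=19.9 F=[-1.2  0.8  1. ] p=[0.5711 0.1133 0.1532] az=-6.6 row [ 0.001 -0.001  0.   ] [ 1.6 -1.5  0.2]
held 2359 x [-47.8  56.5] y [-14.9   0.2  14. ] z [-5.9  2.9  5.5]
-60 8 [0.2 3.1] [0.1 3.9]
-50 443 [-14.4  13.7] [-6.   5.4]
-40 226 [-7.4  9.5] [-6.2  5.9]
-30 33 [-3.   5.7] [-6.3 -4.1]
10 79 [-7.5  9. ] [-4.2  3.8]
20 114 [-7.4  8.9] [-4.6  1. ]
30 533 [-14.6  13.9] [-5.1  5.5]
40 829 [-14.9  13.9] [-5.3  5.5]
50 94 [-3.6  4.6] [-6.6 -3.8]
0.14154445763231224
```

Request:
{"fn": "apply_moves", "kwargs": {
  "steps": [
    [0, 0, 0, 1.5, -1, -3, -1],
    [0, 0, 0, 1.5, -1, -3, -1],
    [0, 0, 0, 1.5, -1, -1, -1],
    [0, 0, 0, 1.5, -1, 1, -1],
    [0, 0, 0, 1.5, -1, 1, -1],
    [0, 0, 0, 1.5, -1, 1, -1],
    [0, 0, 0, 1.5, -1, 1, -0.6],
    [0, 0, 0, 1.5, -1, 1, -0.4],
    [0, 0, 0, 1.5, -1, 1, -0.4],
    [0, 0, 0, 1.5, -1, 1, -0.4],
    [0, 0, 0, 1.5, -1, -15, -0.4],
    [0, 0, 0, 1.5, -1, -50, -0.4],
    [0, 0, 0, 1.5, -1, -80, -0.4],
    [0, 0, 0, 1.5, -1, -80, -0.4],
    [0, 0, 0, 1.5, -1, -80, -0.4],
    [0, 0, 0, 1.5, -1, -80, -0.4]
  ]
}}

```text
time: 40.42
ee_pos: [0.5696, 0.1149, 0.232]
eef_rot: [0.747, 0.665, -0.0, -0.0]
ft_force: [-0.3, -0.2, -0.6]
width: 0.026
grip_force: 0.0
```

```bash
cat >> h.py <<'E'
def lidframe(c,P,center,az,zt):
    a=np.radians(az); ex=np.array([np.cos(a),np.sin(a)]); ey=np.array([-ex[1],ex[0]])
    d=P[...,:2]-center; X=d@ex*1000; Y=d@ey*1000; Z=(P[...,2]-zt)*1000
    for s,n in ((-40,'b'),(40,'a')):
        m=(abs(X-s)<9.5)&(abs(Y)<70)&(Z>13.5)&(Z<24)
        if m.sum()<50: print(n,'none',m.sum()); continue
        q=np.stack([X[m],Y[m]],1).astype(np.float32); b=cv2.minAreaRect(q); print(n,m.sum(),'x',np.percentile(q[:,0],[1,99]).round(1),'y',np.percentile(q[:,1],[.5,99.5]).round(1),np.round(b[0],1),np.round(b[1],1),round(b[2],1),'Z',np.percentile(Z[m],[10,50,90]).round(1))
E
python3 - <<'E'
from h import *
c=cam('wrist','w11'); P=cloud(c); z=P[...,2]
m=(abs(P[...,0]-.62)<.04)&(abs(P[...,1]-.17)<.03); zp=np.median(z[m]); print(zp)
blocks(c,P,zp+.0055,zp+.0145)
lidframe(c,P,np.array([.61,.1087]),-6.6,zp)
go(.434,.2465,.14,77.4)
t=cam('top'); Q=cloud(t); dark(t,Q,(.33,.55,.19,.30),0,True)
E
```

```text
0.3117619369804735
[  110   253   530    77 24402] [0.5824 0.145  0.3226]
b 1658 x [-49.3 -30.7] y [24.7 28.1] [-40.   26.4] [19.   4.5] 3.1 Z [16.3 19.  23.4]
a none 0
t=40.5 w=26.0 g=0.0 F=[ 0.1  0.4 -0.9] p=[0.5693 0.1148 0.2314] az=-6.6 row [-2.000e-03 -1.000e-03 -1.466e+00] [ 115.3 -149.4   91.6]
[ 264  194   42   78 2934] [439.4 245.4] [109.1 217.6] 89.8 ztop 0.0089
```

Run:
```python
from h import *
c=cam('wrist'); P=cloud(c); z=P[...,2]
m=(abs(P[...,0]-.62)<.05)&(abs(P[...,1]-.14)<.06)&(z<.146)&(z>.13); zp=np.median(z[m]); print(zp)
blocks(c,P,zp+.0055,zp+.0145)
lidframe(c,P,np.array([.61,.1087]),-6.6,zp-.003)
```

```text
0.14057519621178266
[307 127  40  89 716] [0.5749 0.1494 0.1506]
[413 144  44  15 497] [0.6552 0.1451 0.149 ]
[370 187  16  33  94] [0.6072 0.1151 0.1506]
[308 247  15  15 151] [0.5574 0.0728 0.149 ]
[324 247   7  13  66] [0.5663 0.0717 0.1489]
[332 247  14  12 122] [0.5746 0.0709 0.1487]
b 591 x [-47.6 -31.8] y [-49.  58.] [-39.9   4.6] [ 16.4 108.1] 0.6 Z [15.1 17.1 20.3]
a none 0
```

Request:
{"fn": "apply_moves", "kwargs": {
  "steps": [
    [0, 0, -0.12, 10, -12, -10, -0.4],
    [0, 0, -0.24, 20, -25, -10, -0.4],
    [0, 0, -0.36, 30, -38, -10, -0.4],
    [0, 0, -0.48, 40, -52, -10, -0.4],
    [0, 0, -0.6, 50, -65, -10, -0.4],
    [0, 0, -0.72, 60, -78, -10, -0.4],
    [0, 0, -0.84, 70, -91, -10, -0.4],
    [0, 0, -0.96, 80, -104, -10, -0.4],
    [0, 0, -1.08, 90, -117, -10, -0.4],
    [0, 0, -1.2, 100, -130, 10, -0.3],
    [0, 0, -1.32, 110, -143, 30, -0.2],
    [0, 0, -1.43, 115, -149, 50, -0.2],
    [0, 0, -1.466, 115, -149, 60, -0.2],
    [0, 0, -1.466, 115, -149, 60, -0.2],
    [0, 0, -1.466, 115, -149, 60, -0.2],
    [0, 0, -1.466, 115, -149, 60, -0.2]
  ]
}}

```text
time: 41.9
ee_pos: [0.4356, 0.2461, 0.1731]
eef_rot: [0.111, 0.994, 0.0, 0.0]
ft_force: [0.6, -0.2, -0.1]
width: 0.0349
grip_force: 0.0
```

Run:
```python
from h import *
c=cam('wrist','w12'); P=cloud(c)
dark(c,P,(.34,.56,.18,.33),0,True)
go(.434,.2465,.14,77.4)
```

```text
[ 317  116   21  116 1349] [437.  248.1] [ 15.9 116.9] 79.1 ztop 0.0099
[287 295  33   8 235] [555.3 195.3] [30.1  3.7] 77.9 ztop 0.0296
t=42.0 w=34.9 g=0.0 F=[-0.2  0.5  0.3] p=[0.4357 0.2461 0.1733] az=77.3 row [ 0.001  0.001 -0.002] [ 1.8 -0.1 33.3]
```

Run:
```python
from h import *
go(.4252,.2504,.0038,79.1)
```

```text
t=42.0 w=34.9 g=0.0 F=[-0.2  0.5  0.3] p=[0.4357 0.2461 0.1733] az=77.3 row [ 0.001  0.001 -0.032] [ 11.3   1.7 169.5]
```

Request:
{"fn": "apply_moves", "kwargs": {
  "steps": [
    [0, 0, -0.032, 11.3, 1.7, 20, -0.2],
    [0, 0, -0.032, 11.3, 1.7, 50, -0.2],
    [0, 0, -0.032, 11.3, 1.7, 80, -0.2],
    [0, 0, -0.032, 11.3, 1.7, 110, -0.2],
    [0, 0, -0.032, 11.3, 1.7, 135, -0.2],
    [0, 0, -0.032, 11.3, 1.7, 155, -0.2],
    [0, 0, -0.032, 11.3, 1.7, 166, -0.2],
    [0, 0, -0.032, 11.3, 1.7, 170, -0.2],
    [0, 0, -0.032, 11.3, 1.7, 170, -0.2],
    [0, 0, -0.032, 11.3, 1.7, 170, -1],
    [0, 0, -0.032, 11.3, 1.7, 170, -1],
    [0, 0, -0.032, 11.3, 1.7, 170, -1],
    [0, 0, -0.032, 11.3, 1.7, 170, -1],
    [0, 0, -0.032, 11.3, 1.7, 170, -1],
    [0, 0, -0.032, 11.3, 1.7, 170, -1]
  ]
}}

```text
time: 43.2
ee_pos: [0.4248, 0.2506, 0.0032]
eef_rot: [0.094, 0.996, 0.0, 0.0]
ft_force: [-1.1, -1.3, 6.1]
width: 0.0125
grip_force: 19.9
```

Run:
```python
from h import *
go(.6497,.1041,.21,-6.6)
```

```text
t=43.2 w=12.5 g=19.9 F=[-1.1 -1.3  6.1] p=[0.4248 0.2506 0.0032] az=79.2 row [ 1.000e-03 -0.000e+00  1.498e+00] [-248.4 -101.8 -206.8]
```

Request:
{"fn": "apply_moves", "kwargs": {
  "steps": [
    [0, 0, 0, 0, 0, -20, -1],
    [0, 0, 0, 0, 0, -60, -1],
    [0, 0, 0, 0, 0, -100, -1],
    [0, 0, 0, 0, 0, -140, -1],
    [0, 0, 0, 0, 0, -180, -1],
    [0, 0, 0.1, -10, -3, -207, -1],
    [0, 0, 0.22, -30, -11, -210, -1],
    [0, 0, 0.34, -50, -18, -210, -1],
    [0, 0, 0.46, -70, -25, -210, -1],
    [0, 0, 0.58, -90, -33, -210, -1],
    [0, 0, 0.7, -110, -40, -210, -1],
    [0, 0, 0.82, -130, -47, -210, -1],
    [0, 0, 0.94, -150, -54, -210, -1],
    [0, 0, 1.06, -170, -61, -210, -1],
    [0, 0, 1.18, -190, -69, -210, -1],
    [0, 0, 1.3, -210, -76, -210, -1],
    [0, 0, 1.42, -230, -83, -210, -1],
    [0, 0, 1.498, -247, -89.5, -210, -1],
    [0, 0, 1.498, -247, -89.5, -210, -1],
    [0, 0, 1.498, -247, -89.5, -210, -1]
  ]
}}

```text
time: 44.87
ee_pos: [0.6505, 0.1155, 0.2119]
eef_rot: [0.747, 0.665, -0.001, 0.0]
ft_force: [-0.1, 0.4, -0.4]
width: 0.012
grip_force: 19.9
```

Request:
{"fn": "apply_moves", "kwargs": {
  "steps": [
    [0, 0, 0, 0, 0, 0, -1],
    [0, 0, 0, 0, 0, 0, -1],
    [0, 0, 0, 0, 0, 0, -1]
  ]
}}

```text
time: 45.12
ee_pos: [0.6498, 0.1172, 0.2127]
eef_rot: [0.746, 0.666, 0.0, -0.0]
ft_force: [-0.6, 0.3, -0.7]
width: 0.0124
grip_force: 19.9
```

Run:
```python
from h import *
go(.6511,.1164,.151,-6.6)
c=cam('wrist','w13'); P=cloud(c); held(c,P); blocks(c,P,.1458,.1535)
```

```text
t=45.1 w=12.4 g=19.9 F=[-0.6  0.3 -0.7] p=[0.6498 0.1172 0.2127] az=-6.5 row [-0.    -0.001  0.002] [-0.7  1.4 61.7]
held 578 x [-47.9  47.8] y [-6.5 -1.3  9.1] z [-6.9 -5.4  1.4]
-50 87 [-6.   9.1] [-4.5  1.1]
-40 66 [-6.6  9. ] [-5.   1.4]
-30 16 [-6.4  8.3] [-5.6 -3.7]
10 67 [-3.9  5.1] [-6.7 -2.9]
20 110 [-3.4  4.2] [-6.9 -4.6]
30 115 [-2.8  3.6] [-7.1 -4.4]
40 115 [-2.3  2.6] [-6.9  2.1]
[190 156  46  82 999] [0.5738 0.1428 0.1501]
[305 164  15  15 138] [0.6458 0.1468 0.149 ]
[329 164  19  15 213] [0.6617 0.1446 0.1484]
[264 208  18  30  94] [0.6141 0.1168 0.1499]
```

Request:
{"fn": "apply_moves", "kwargs": {
  "steps": [
    [0, 0, 0, -1, 0, 15, -1],
    [0, 0, 0, -1, 0, 30, -1],
    [0, 0, 0, -1, 0, 44, -1],
    [0, 0, 0, -1, 0, 53, -1],
    [0, 0, 0, -1, 0, 58, -1],
    [0, 0, 0, -1, 0, 61, -1],
    [0, 0, 0, -1, 0, 61, -1],
    [0, 0, 0, -1, 0, 61, -1],
    [0, 0, 0, -1, 0, 61, -1],
    [0, 0, 0, -1, 0, 61, -1]
  ]
}}

```text
time: 46.0
ee_pos: [0.6506, 0.1153, 0.1522]
eef_rot: [0.747, 0.665, 0.001, 0.0]
ft_force: [-0.0, 0.0, -0.3]
width: 0.0121
grip_force: 19.9
```

Run:
```python
from h import *
for i in range(3): go(.6501,.1151,.1505,-6.6); c=cam('wrist')
P=cloud(c); z=P[...,2]; m=(abs(P[...,0]-.62)<.05)&(abs(P[...,1]-.14)<.06)&(z<.146)&(z>.13); zp=np.median(z[m]); print(zp)
lidframe(c,P,np.array([.61,.1087]),-6.6,zp-.003)
```

```text
t=46.0 w=12.1 g=19.9 F=[-0.   0.  -0.3] p=[0.6506 0.1153 0.1522] az=-6.6 row [ 0.001 -0.     0.   ] [-0.3 -0.5  1.7]
t=46.0 w=12.4 g=19.9 F=[ 0.3 -0.1 -0.4] p=[0.6505 0.1153 0.1521] az=-6.6 row [ 0.001 -0.     0.   ] [-0.3 -0.4  1.6]
t=46.1 w=12.4 g=19.9 F=[ 0.4 -0.1  0.3] p=[0.6505 0.1153 0.152 ] az=-6.6 row [ 0.001 -0.     0.   ] [-0.3 -0.4  1.5]
0.14043762783812774
b 899 x [-48.  -31.2] y [ 3.2 58.7] [-39.9  31. ] [17.3 55.8] 1.5 Z [14.1 15.5 16.7]
a 916 x [31.  48.8] y [-36.5  58.8] [40.5 10.1] [18.9 98. ] 2.7 Z [16.5 20.1 21.3]
```

Request:
{"fn": "apply_moves", "kwargs": {
  "steps": [
    [0, 0, 0, 0, 0, 1, -1],
    [0, 0, 0, 0, 0, 2, -1],
    [0, 0, 0, 0, 0, 2, -1],
    [0, 0, 0, 0, 0, 2, -0.6],
    [0, 0, 0, 0, 0, 2, -0.45],
    [0, 0, 0, 0, 0, 2, -0.45],
    [0, 0, 0, 0, 0, 2, -0.45],
    [0, 0, 0, 0, 0, -15, -0.45],
    [0, 0, 0, 0, 0, -50, -0.4],
    [0, 0, 0, 0, 0, -90, -0.4],
    [0, 0, 0, 0, 0, -120, -0.4],
    [0, 0, 0, 0, 0, -120, -0.4],
    [0, 0, 0, 0, 0, -120, -0.4]
  ]
}}

```text
time: 47.23
ee_pos: [0.6511, 0.1153, 0.2737]
eef_rot: [0.747, 0.665, 0.002, 0.001]
ft_force: [-0.0, 0.8, -1.0]
width: 0.0263
grip_force: 0.0
```

Request:
{"fn": "apply_moves", "kwargs": {
  "steps": [
    [0, 0, 0, 40, -40, 0, -0.4],
    [0, 0, 0, 70, -70, 0, -0.4],
    [0, 0, 0, 100, -100, 0, -0.4],
    [0, 0, 0, 130, -130, 0, -0.4],
    [0, 0, 0, 160, -160, 0, -0.4],
    [0, 0, 0, 190, -190, 0, -0.4],
    [0, 0, 0, 220, -220, 0, -0.4],
    [0, 0, 0, 240, -220, 0, -0.4],
    [0, 0, 0, 240, -220, 0, -0.4],
    [0, 0, 0, 240, -220, 0, -0.4],
    [0, 0, 0, 240, -220, 0, -0.4],
    [0, 0, 0, 240, -220, 0, -0.4]
  ]
}}

```text
time: 48.23
ee_pos: [0.4601, 0.3773, 0.2709]
eef_rot: [0.747, 0.664, -0.001, 0.0]
ft_force: [0.5, -0.9, -0.3]
width: 0.0259
grip_force: 0.0
```

Run:
```python
from h import *
t=cam('top','t9'); s=cam('scene','s9')
a=cv2.resize(t['pixels'][130:240,285:385,::-1],(400,440),interpolation=cv2.INTER_CUBIC); b=cv2.resize(s['pixels'][140:250,250:380,::-1],(400,338),interpolation=cv2.INTER_CUBIC)
w=np.zeros((440,800,3),np.uint8); w[:440,:400]=a; w[:338,400:]=b; cv2.imwrite('pics/fin.png',w)
P=cloud(t); z=P[...,2]; m=(abs(P[...,0]-.61)<.03)&(abs(P[...,1]-.107)<.08)&(z<.15)&(z>.12); print(np.median(z[m]),tool()[2]['time'])
lidframe(t,P,np.array([.6085,.1085]),-6.6,np.median(z[m])-.004)
```

```text
0.1395619355091331 48.3333
b 77 x [-47.9 -31. ] y [-54.6  52.3] [-38.4   0.1] [ 16.3 109.3] 3.6 Z [14.3 17.7 22.1]
a 54 x [31.  49.2] y [-43.9  65.2] [40.2 10.9] [110.5  14.3] 86.6 Z [14.2 17.1 22.2]
```

View pics/fin.png

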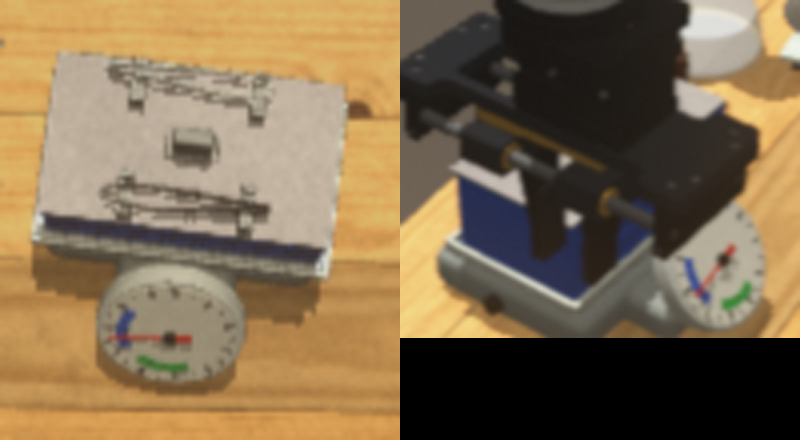

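Run:
```python
from h import *
go(.62,.03,.31,-6.6)
```

```text
t=48.3 w=26.0 g=0.0 F=[-0.4  0.1 -0.1] p=[0.4601 0.3775 0.2713] az=-6.7 row [ 0.     0.    -0.002] [-326.4  199.5  -38.5]
```

Request:
{"fn": "apply_moves", "kwargs": {
  "steps": [
    [0, 0, 0, -30, 18, -38, -0.4],
    [0, 0, 0, -65, 40, -38, -0.4],
    [0, 0, 0, -100, 61, -38, -0.4],
    [0, 0, 0, -135, 82, -38, -0.4],
    [0, 0, 0, -170, 104, -38, -0.4],
    [0, 0, 0, -205, 125, -38, -0.4],
    [0, 0, 0, -240, 147, -38, -0.4],
    [0, 0, 0, -275, 168, -38, -0.4],
    [0, 0, 0, -310, 189, -38, -0.4],
    [0, 0, 0, -326, 199, -38, -0.4],
    [0, 0, 0, -326, 199, -38, -0.4],
    [0, 0, 0, -326, 199, -38, -0.4],
    [0, 0, 0, -326, 199, -38, -0.4],
    [0, 0, 0, -326, 199, -38, -0.4]
  ]
}}

```text
time: 49.5
ee_pos: [0.6193, 0.0336, 0.3095]
eef_rot: [0.746, 0.666, 0.0, -0.0]
ft_force: [0.1, 0.0, 0.2]
width: 0.0261
grip_force: 0.0
```

Run:
```python
from h import *
c=cam('wrist','w14'); P=cloud(c); z=P[...,2]
m=(abs(P[...,0]-.61)<.03)&(abs(P[...,1]-.107)<.08)&(z<.15)&(z>.12); zp=np.median(z[m])
q=P[(abs(z-zp)<.004)&(abs(P[...,0]-.61)<.09)&(abs(P[...,1]-.107)<.14)]
print(zp,cv2.minAreaRect((q[:,:2]*1000).astype(np.float32)),np.linalg.lstsq(np.c_[q[:,:2],np.ones(len(q))],q[:,2],rcond=None)[0])
blocks(c,P,zp+.0055,zp+.0135)
lidframe(c,P,np.array([.61,.1087]),-6.6,zp-.003)
```

```text
0.13872397841146816 ((609.5437622070312, 102.23675537109375), (191.2634735107422, 116.28911590576172), 83.46382904052734) [-0.0007946   0.00058383  0.13912212]
[248  34  34 127 753] [0.5726 0.1276 0.1484]
[333  48  22  15 200] [0.6505 0.1449 0.1467]
[355  51   6  12  64] [0.6622 0.1434 0.1465]
[333 125  31  33 314] [0.6473 0.0638 0.1477]
[252 143  11  11  84] [0.557  0.0716 0.1471]
b 627 x [-48.  -31.7] y [-57.3  58.2] [-38.9   0.4] [ 17.  116.4] 2.7 Z [14.7 16.8 20.5]
a 291 x [37.9 49.4] y [-50.1  64. ] [43.6  6.6] [116.1  11.7] 89.9 Z [14.3 18.9 21.4]
```

Run:
```python
from h import *
c=cam('wrist','w15'); P=cloud(c); z=P[...,2]; zp=.1387
a=np.radians(-6.6); ex=np.array([np.cos(a),np.sin(a)]); ey=np.array([-ex[1],ex[0]])
d=P[...,:2]-np.array([.61,.1087]); X=d@ex*1000; Y=d@ey*1000; Z=(z-zp)*1000
for s in (40,-40):
    for y in range(-70,80,8):
        m=(abs(X-s)<24)&(Y>=y)&(Y<y+8)&(Z>4)&(Z<24)
        if m.sum()>2: print(s,y,m.sum(),np.percentile(X[m],[2,50,98]).round(1),'Z',np.percentile(Z[m],[5,50,95]).round(1))
```

```text
40 -54 61 [26.  42.9 54.6] Z [ 6.7  8.9 16.7]
40 -46 268 [25.8 40.7 54.5] Z [ 6.9  8.6 16.9]
40 -38 32 [34.5 51.1 52.9] Z [ 9.4 11.7 13.3]
40 -30 35 [38.1 51.9 53.5] Z [ 9.  12.3 13.9]
40 -22 34 [37.9 52.9 54.2] Z [10.  13.4 14.7]
40 -14 37 [37.9 39.6 53.8] Z [ 9.5 13.8 15.7]
40 -6 40 [38.6 40.3 53.6] Z [10.2 14.7 16.7]
40 2 52 [39.1 51.7 54. ] Z [ 7.2 15.3 17. ]
40 10 56 [39.2 51.6 54.4] Z [ 9.1 16.1 17.6]
40 18 52 [41.3 50.9 52.5] Z [11.  16.5 17.6]
40 26 42 [42.1 47.1 52.1] Z [10.7 16.6 18.2]
40 34 274 [25.6 40.8 54.5] Z [ 6.6  8.7 17.7]
40 42 180 [25.8 43.8 54.4] Z [ 6.8  9.  18.6]
40 50 50 [44.6 49.2 50.3] Z [ 9.9 18.1 19.1]
40 58 44 [45.3 48.7 50. ] Z [11.  18.  19.4]
-40 -62 26 [-40.8 -38.7 -36.6] Z [12.9 17.8 19.7]
-40 -54 108 [-53.4 -39.9 -24.8] Z [ 7.3 14.5 18.8]
-40 -46 275 [-53.5 -39.9 -24.6] Z [ 6.8  9.4 18. ]
-40 -38 52 [-42.8 -41.5 -34.8] Z [ 9.1 16.2 18.3]
-40 -30 56 [-43.5 -42.1 -34.5] Z [ 8.9 16.2 17.9]
-40 -22 60 [-44.7 -35.6 -33.9] Z [ 7.2 14.9 17.3]
-40 -14 62 [-46.6 -43.6 -31.7] Z [ 7.  14.1 16.8]
-40 -6 67 [-47.2 -44.4 -31.7] Z [ 7.8 14.2 16.5]
-40 2 61 [-46.8 -34.  -31.9] Z [ 6.5 13.5 16.1]
-40 10 55 [-47.6 -46.1 -31.7] Z [ 6.9 12.4 14.2]
-40 18 55 [-48.3 -46.8 -31.6] Z [ 6.3 12.2 13.6]
-40 26 50 [-48.1 -46.4 -31.9] Z [ 8.  11.5 13.4]
-40 34 290 [-53.6 -39.9 -24.7] Z [ 6.1  8.9 17. ]
-40 42 171 [-53.6 -40.6 -24.7] Z [ 6.7 10.  17.1]
-40 50 39 [-44.7 -42.2 -35.6] Z [11.6 12.9 14.1]
-40 58 4 [-42.2 -40.3 -38. ] Z [11.3 13.5 13.8]
```

Run:
```python
from h import *
go(.656,.1074,.20,-6.6)
```

```text
t=49.6 w=25.7 g=0.0 F=[-0.5  0.6 -0.9] p=[0.6193 0.0336 0.3096] az=-6.5 row [ 0.    -0.001  0.002] [ 77.4  28.2 109.7]
```

Request:
{"fn": "apply_moves", "kwargs": {
  "steps": [
    [0, 0, 0, 30, 10, 20, -0.36],
    [0, 0, 0, 60, 20, 40, -0.36],
    [0, 0, 0, 77, 28, 70, -0.36],
    [0, 0, 0, 77, 28, 95, -0.36],
    [0, 0, 0, 77, 28, 110, -0.36],
    [0, 0, 0, 77, 28, 110, -0.36],
    [0, 0, 0, 77, 28, 110, -0.36],
    [0, 0, 0, 77, 28, 110, -0.36],
    [0, 0, 0, 77, 28, 110, -0.36]
  ]
}}

```text
time: 50.35
ee_pos: [0.6569, 0.1057, 0.2015]
eef_rot: [0.747, 0.665, 0.001, 0.001]
ft_force: [-0.3, 0.1, 0.3]
width: 0.0275
grip_force: 0.0
```

```bash
cat >> h.py <<'E'
def prof(c,P,s,zp,w=24,step=8):
    a=np.radians(-6.6); ex=np.array([np.cos(a),np.sin(a)]); ey=np.array([-ex[1],ex[0]])
    d=P[...,:2]-np.array([.61,.1087]); X=d@ex*1000; Y=d@ey*1000; Z=(P[...,2]-zp)*1000
    for y in range(-72,80,step):
        m=(abs(X-s)<w)&(Y>=y)&(Y<y+step)&(Z>9.5)&(Z<24)
        if m.sum()>2: print(s,y,m.sum(),'X',np.percentile(X[m],[2,50,98]).round(1),'Y',Y[m].max().round(1),'Z',np.percentile(Z[m],[5,50,95]).round(1))
E
python3 - <<'E'
from h import *
c=cam('wrist','w16'); prof(c,cloud(c),42,.1387)
go(.656,.1074,.150,-6.6)
E
```

```text
42 -40 22 X [39.2 51.3 52.7] Y -32.2 Z [10.3 11.9 12.6]
42 -32 45 X [38.5 39.9 53.4] Y -24.1 Z [10.3 12.3 13.8]
42 -24 45 X [38.  39.4 54. ] Y -16.1 Z [12.1 13.2 14. ]
42 -16 54 X [38.  53.3 54.6] Y -8.2 Z [10.7 14.1 15. ]
42 -8 48 X [38.8 40.3 53.9] Y -0.1 Z [14.  15.1 16.3]
42 0 64 X [38.9 41.  54.5] Y 7.9 Z [12.1 15.8 17. ]
42 8 75 X [39.6 51.6 54.5] Y 16.0 Z [11.6 16.1 17.4]
42 16 48 X [41.8 43.1 52.3] Y 23.9 Z [16.1 16.9 17.8]
42 24 54 X [42.5 47.4 52.2] Y 31.9 Z [16.  17.  18.2]
42 32 114 X [25.9 44.5 55.4] Y 40.0 Z [14.5 17.  18.3]
42 40 184 X [26.  45.1 55.3] Y 47.8 Z [12.6 16.7 18.5]
42 48 59 X [44.5 49.5 50.8] Y 55.6 Z [17.  18.1 19.4]
42 56 60 X [45.3 47.  50.1] Y 63.5 Z [17.6 18.4 19.8]
42 64 12 X [46.4 48.  49.5] Y 64.9 Z [10.6 16.2 19.4]
t=50.4 w=28.0 g=0.0 F=[-0.   0.8 -0.3] p=[0.6568 0.1056 0.2013] az=-6.6 row [ 0.002 -0.001  0.   ] [ 1.6 -1.2 51.3]
```

Request:
{"fn": "apply_moves", "kwargs": {
  "steps": [
    [0, 0, 0, 1, -0.6, 15, -0.36],
    [0, 0, 0, 1, -0.6, 30, -0.36],
    [0, 0, 0, 1, -0.6, 42, -0.36],
    [0, 0, 0, 1, -0.6, 48, -0.36],
    [0, 0, 0, 1, -0.6, 51, -0.36],
    [0, 0, 0, 1, -0.6, 51, -0.36],
    [0, 0, 0, 1, -0.6, 51, -0.6],
    [0, 0, 0, 1, -0.6, 51, -1],
    [0, 0, 0, 1, -0.6, 51, -1],
    [0, 0, 0, 1, -0.6, 51, -1],
    [0, 0, 0, 1, -0.6, 51, -1],
    [0, 0, 0, 1, -0.6, 40, -1],
    [0, 0, 0, 1, -0.6, 30, -1],
    [0, 0, 0, 1, -0.6, 30, -1],
    [0, 0, 0, 1, -0.6, 30, -1],
    [0, 0, 0, 1, -0.6, 30, -1]
  ],
  "force": 15
}}

```text
time: 51.73
ee_pos: [0.6557, 0.1067, 0.1697]
eef_rot: [0.747, 0.665, 0.0, 0.0]
ft_force: [0.0, 0.2, -0.6]
width: 0.0147
grip_force: 14.9
```

Run:
```python
from h import *
c=cam('wrist','w17'); P=cloud(c); held(c,P); prof(c,P,42,.1387+.0015)
go(.656,.1074,.150,-6.6)
```

```text
held 791 x [-50.5  61.6] y [-6.3  1.8  7.6] z [-9.  -6.7  1.6]
-60 8 [-3.5  4.4] [0.1 1.7]
-50 91 [-5.3  6.6] [-1.7  2.1]
-40 98 [-6.4  8.2] [-2.8  2.7]
-30 12 [-6.8  8. ] [-3.4 -1.4]
10 67 [-4.1  7. ] [-7.5 -3.7]
20 111 [-3.5  6.5] [-8.  -1.1]
30 119 [-2.5  5.8] [-8.4 -2.5]
40 122 [-1.5  5.3] [-9.  -3.8]
50 129 [-0.5  4.7] [-9.4 -6.1]
60 34 [0.4 4.2] [-9.6 -1. ]
42 -48 57 X [36.4 54.3 55.6] Y -40.1 Z [ 9.6 17.  18. ]
42 -40 17 X [53.1 55.  55.7] Y -37.5 Z [12.1 16.2 17.9]
42 32 96 X [26.1 36.7 55.6] Y 40.0 Z [ 9.7 16.7 17.9]
42 40 224 X [25.8 35.7 55.5] Y 46.3 Z [ 9.6 16.6 17.9]
t=51.8 w=14.6 g=14.9 F=[-0.5  0.6 -1.3] p=[0.6555 0.1066 0.1693] az=-6.6 row [-0. -0.  0.] [ 0.8  0.4 19.3]
```

Run:
```python
from h import *
for f in ('top0','scene0'):
    P=np.load(f'pics/{f}.npy')
    for nm,c,az in (('steel',(.4355,.2475),-10.9),('black',(.3865,.3545),94.6)):
        a=np.radians(az); ex=np.array([np.cos(a),np.sin(a)]); ey=np.array([-ex[1],ex[0]])
        d=P[...,:2]-np.array(c); X=d@ex*1000; Y=d@ey*1000; Z=P[...,2]*1000
        for x in range(-60,60,15):
            m=(X>=x)&(X<x+15)&(abs(Y)<13)&(Z<20)
            if m.sum()>2: print(f,nm,x,m.sum(),np.percentile(Z[m],[5,80,95,100]).round(1))
```

```text
top0 steel -60 44 [-2.9  4.8 10.9 13. ]
top0 steel -45 46 [-3.4  4.6 12.  15.2]
top0 steel -30 42 [-2.6  4.9 10.1 11.6]
top0 steel -15 46 [-3.8  5.4 12.4 14.3]
top0 steel 0 40 [-5.1  3.3 10.4 12.1]
top0 steel 15 46 [-3.8  5.1  9.8 11.5]
top0 steel 30 42 [-4.6  3.6  8.1 11.2]
top0 steel 45 41 [-4.4  3.9  5.6  8.8]
top0 black -60 41 [-4.1  3.9  6.5  8.3]
top0 black -45 44 [-4.6  3.8  5.6 10. ]
top0 black -30 45 [-4.4  4.3  8.8 16. ]
top0 black -15 42 [-4.1  4.8  8.6 13.4]
top0 black 0 45 [-3.8  4.   7.   9.1]
top0 black 15 48 [-3.3  5.4  7.6  9.4]
top0 black 30 42 [-4.   7.1  9.8 13.6]
top0 black 45 45 [-4.8  4.9  9.1 12. ]
scene0 steel -60 111 [-363.7    5.2   11.4   12.5]
scene0 steel -45 65 [-0.6 10.7 12.8 14.6]
scene0 steel -30 63 [ 0.1  8.  11.3 13.1]
scene0 steel -15 62 [-0.7  9.3 11.8 12.8]
scene0 steel 0 63 [-0.2  9.1 11.5 13.1]
scene0 steel 15 62 [-0.   8.8 10.7 14.1]
scene0 steel 30 55 [ 0.5  7.9  9.7 11.3]
scene0 steel 45 54 [ 0.1  7.   8.8 11.3]
scene0 black -60 64 [-1.1  6.1 11.  12.9]
scene0 black -45 71 [-0.1  5.9 11.5 14. ]
scene0 black -30 77 [-0.7  5.4 12.5 14. ]
scene0 black -15 73 [-0.6  5.7 12.  13.4]
scene0 black 0 82 [-0.6  6.2 11.2 12.6]
scene0 black 15 79 [-0.6  5.3  9.8 11.9]
scene0 black 30 85 [-0.2  4.4 11.3 12.8]
scene0 black 45 88 [-1.3  3.7 11.8 15.3]
```

Run:
```python
from h import *
c=cam('wrist'); P=cloud(c); prof(c,P,-40,.1400,w=9,step=12)
m=(abs(P[...,0]-.61)<.03)&(abs(P[...,1]-.107)<.08)&(P[...,2]<.15)&(P[...,2]>.12); print(np.median(P[m][:,2]))
print('scene'); c=cam('scene'); prof(c,cloud(c),-40,.1400,w=9,step=12)
print('top'); c=cam('top'); prof(c,cloud(c),-40,.1400,w=9,step=12)
```

```text
-40 -12 102 X [-46.5 -44.2 -43.4] Y -0.1 Z [10.3 14.8 16.9]
-40 0 272 X [-46.7 -44.6 -31.1] Y 12.0 Z [10.  13.9 16. ]
-40 12 226 X [-47.7 -45.9 -31. ] Y 23.9 Z [ 9.8 12.8 14.7]
-40 24 229 X [-47.7 -45.4 -31.1] Y 35.9 Z [ 9.7 12.4 14. ]
-40 36 275 X [-46.6 -41.  -32.1] Y 48.0 Z [ 9.6 12.5 14.3]
-40 48 178 X [-44.9 -38.5 -34.4] Y 59.0 Z [12.1 13.4 14.8]
0.14082797435051242
scene
-40 -60 14 X [-43.1 -40.9 -36.5] Y -48.5 Z [11.7 19.3 21.9]
-40 -48 22 X [-47.9 -42.7 -36.4] Y -37.5 Z [10.4 17.8 21.1]
-40 -36 23 X [-45.4 -38.  -35.2] Y -24.6 Z [12.2 17.9 21.8]
-40 -24 22 X [-46.2 -43.6 -35. ] Y -12.4 Z [12.7 16.4 19.9]
-40 -12 23 X [-47.8 -36.1 -33. ] Y -1.6 Z [ 9.9 15.3 20.7]
-40 0 24 X [-48.8 -40.4 -31.8] Y 11.8 Z [10.4 15.  18.4]
-40 12 15 X [-48.8 -46.8 -32.8] Y 23.9 Z [10.8 15.  16.9]
-40 24 14 X [-48.9 -35.1 -32.2] Y 35.4 Z [11.  13.9 16.3]
-40 36 21 X [-47.8 -40.4 -32. ] Y 47.3 Z [10.  12.  16.7]
-40 48 9 X [-46.3 -42.2 -36.4] Y 57.4 Z [13.  15.8 17.7]
top
-40 24 6 X [-48.2 -35.  -33.9] Y 34.5 Z [11.8 14.8 17.1]
-40 36 15 X [-47.1 -38.3 -33.4] Y 47.0 Z [ 9.9 12.8 17.8]
-40 48 5 X [-45.8 -37.9 -37.5] Y 57.1 Z [14.8 17.3 18. ]
```

Request:
{"fn": "apply_moves", "kwargs": {
  "steps": [
    [0, 0, 0, -3, -3, 0, -1],
    [0, 0, 0, -7, -6.7, 0, -1],
    [0, 0, 0, -7, -6.7, 0, -1],
    [0, 0, 0, -7, -6.7, 5, -1],
    [0, 0, 0, -7, -6.7, 10, -1],
    [0, 0, 0, -7, -6.7, 15, -1],
    [0, 0, 0, -7, -6.7, 18, -1],
    [0, 0, 0, -7, -6.7, 18, -1],
    [0, 0, 0, -7, -6.7, 18, -1],
    [0, 0, 0, -7, -6.7, 18, -1]
  ]
}}

```text
time: 52.77
ee_pos: [0.6483, 0.1004, 0.1516]
eef_rot: [0.747, 0.665, 0.0, 0.0]
ft_force: [0.6, 0.2, -0.5]
width: 0.0147
grip_force: 14.9
```

Run:
```python
from h import *
for i in range(2): go(.648,.1004,.150,-6.6); c=cam('wrist')
P=cloud(c)
m=(abs(P[...,0]-.61)<.03)&(abs(P[...,1]-.107)<.08)&(P[...,2]<.15)&(P[...,2]>.12); zp=np.median(P[m][:,2]); print(zp)
prof(c,P,42,zp)
```

```text
t=52.8 w=14.7 g=14.9 F=[ 0.6  0.2 -0.5] p=[0.6483 0.1004 0.1516] az=-6.6 row [ 0. -0.  0.] [-0.1 -0.3  1.6]
t=52.8 w=14.5 g=14.9 F=[-0.5 -0.6  0.2] p=[0.6484 0.1005 0.1517] az=-6.6 row [ 0. -0.  0.] [-0.1 -0.4  1.7]
0.14022713347274482
42 -56 60 X [33.6 39.  44.4] Y -48.0 Z [ 9.9 11.2 12.2]
42 -48 88 X [27.  43.8 54.9] Y -40.1 Z [10.  12.2 16.9]
42 -40 71 X [32.1 44.9 47. ] Y -32.5 Z [10.6 13.2 14.1]
42 -16 29 X [32.9 46.1 47.3] Y -8.2 Z [14.9 16.2 16.8]
42 -8 122 X [32.7 34.4 47.4] Y -0.0 Z [10.8 16.9 23. ]
42 0 469 X [24.5 35.2 55.7] Y 8.0 Z [11.8 17.4 23.3]
42 8 106 X [28.4 36.3 54.3] Y 15.9 Z [13.5 17.5 18.6]
42 16 89 X [35.3 36.8 45.3] Y 24.0 Z [16.7 18.  18.8]
42 24 89 X [36.3 37.8 45.2] Y 31.9 Z [16.9 18.1 19.3]
42 32 212 X [26.2 38.4 55.3] Y 40.0 Z [13.4 17.1 19.1]
42 40 340 X [25.8 39.3 55.2] Y 47.8 Z [11.3 16.6 19.3]
42 48 105 X [38.4 40.2 43.5] Y 55.7 Z [18.  19.1 20. ]
42 56 38 X [39.3 40.7 43.1] Y 57.8 Z [12.3 18.9 19.6]
```

Request:
{"fn": "apply_moves", "kwargs": {
  "steps": [
    [0, 0, 0, 0, 0, 1, -1],
    [0, 0, 0, 0, 0, 1, -1],
    [0, 0, 0, 0, 0, 1, -0.62],
    [0, 0, 0, 0, 0, 1, -0.58],
    [0, 0, 0, 0, 0, 1, -0.52],
    [0, 0, 0, 0, 0, 1, -0.46],
    [0, 0, 0, 0, 0, 1, -0.4],
    [0, 0, 0, 0, 0, 1, -0.4],
    [0, 0, 0, 0, 0, 1, -0.4],
    [0, 0, 0, 0, 0, 1, -0.4],
    [0, 0, 0, 0, 0, -5, -0.4],
    [0, 0, 0, 0, 0, -15, -0.4],
    [0, 0, 0, 0, 0, -40, -0.4],
    [0, 0, 0, 0, 0, -80, -0.4],
    [0, 0, 0, 0, 0, -120, -0.4],
    [0, 0, 0, 0, 0, -155, -0.4],
    [0, 0, 0, -30, 0, -155, -0.4],
    [0, 0, 0, -60, 0, -155, -0.4],
    [0, 0, 0, -60, 0, -155, -0.4],
    [0, 0, 0, -60, 0, -155, -0.4]
  ]
}}

```text
time: 54.53
ee_pos: [0.6413, 0.0383, 0.3081]
eef_rot: [0.748, 0.664, 0.001, 0.001]
ft_force: [0.3, 0.8, 0.2]
width: 0.0261
grip_force: 0.0
```

Request:
{"fn": "apply_moves", "kwargs": {
  "steps": [
    [0, 0, 0, 0, 0, 0, -0.4],
    [0, 0, 0, 0, 0, 0, -0.4],
    [0, 0, 0, 0, 0, 0, -0.4]
  ]
}}

```text
time: 54.78
ee_pos: [0.6413, 0.0422, 0.3064]
eef_rot: [0.746, 0.666, -0.0, -0.0]
ft_force: [0.2, 0.5, -0.0]
width: 0.026
grip_force: 0.0
```

Run:
```python
from h import *
c=cam('wrist','w18'); P=cloud(c); m=(abs(P[...,0]-.61)<.03)&(abs(P[...,1]-.107)<.08)&(P[...,2]<.15)&(P[...,2]>.12); zp=np.median(P[m][:,2])
q=P[(abs(P[...,2]-zp)<.004)&(abs(P[...,0]-.61)<.09)&(abs(P[...,1]-.107)<.14)]
print(zp,cv2.minAreaRect((q[:,:2]*1000).astype(np.float32)),np.linalg.lstsq(np.c_[q[:,:2],np.ones(len(q))],q[:,2],rcond=None)[0])
prof(c,P,42,zp); prof(c,P,-40,zp,w=9,step=16)
```

```text
0.13872434294034053 ((610.3392944335938, 107.57722473144531), (200.60093688964844, 116.36801147460938), 83.47349548339844) [-0.00078611  0.00035597  0.13914226]
42 -64 9 X [36.2 37.2 41.1] Y -56.0 Z [ 9.7 10.5 11. ]
42 -56 23 X [34.2 42.1 44. ] Y -48.1 Z [ 9.6 10.4 11.8]
42 -48 80 X [26.2 44.  55.5] Y -40.0 Z [10.6 16.1 17.4]
42 -40 49 X [26.4 45.8 55.4] Y -32.0 Z [10.7 13.2 17.2]
42 -32 27 X [31.4 32.4 47.7] Y -24.1 Z [12.  13.4 14.8]
42 -24 31 X [31.4 46.6 47.6] Y -16.6 Z [12.8 14.1 15.5]
42 -16 29 X [32.  46.5 47.5] Y -8.2 Z [14.2 15.1 15.9]
42 -8 39 X [32.5 34.4 47.4] Y -0.0 Z [13.6 15.5 17.1]
42 0 37 X [32.5 35.3 47.4] Y 7.9 Z [11.2 15.9 17.4]
42 8 31 X [34.4 44.4 45.4] Y 15.9 Z [14.9 16.7 17.4]
42 16 29 X [35.3 44.4 45.3] Y 23.7 Z [15.6 16.8 18.2]
42 24 30 X [36.2 37.1 44.4] Y 31.4 Z [15.3 17.1 18.4]
42 32 86 X [26.4 41.1 55. ] Y 39.9 Z [ 9.6 16.7 18.6]
42 40 91 X [25.5 38.9 54.9] Y 47.3 Z [13.9 16.6 18.3]
42 48 35 X [38.9 42.4 43.3] Y 55.2 Z [16.8 18.  19. ]
42 56 4 X [39.7 41.  42.4] Y 56.8 Z [17.2 18.  18.6]
-40 -72 13 X [-40.1 -37.  -36.3] Y -56.3 Z [11.7 17.4 19.4]
-40 -56 122 X [-41.5 -39.3 -35.2] Y -40.1 Z [10.4 16.9 19. ]
-40 -40 122 X [-43.2 -36.2 -34.3] Y -24.1 Z [10.  15.7 18.3]
-40 -24 114 X [-45.  -42.5 -33.2] Y -8.0 Z [10.  14.7 16.9]
-40 -8 121 X [-46.6 -33.8 -31.3] Y 7.7 Z [10.  14.1 16.1]
-40 8 88 X [-47.6 -45.7 -31.2] Y 23.7 Z [ 9.9 12.6 14.6]
-40 24 95 X [-47.6 -45.5 -31.4] Y 40.0 Z [ 9.8 12.  13.5]
-40 40 84 X [-46.  -42.8 -33.3] Y 55.8 Z [10.2 12.4 13.7]
-40 56 10 X [-42.8 -40.  -37.4] Y 58.2 Z [12.5 13.1 14.4]
```

Run:
```python
from h import *
print(r.close_job())
```

```text
the job is handed in; nothing more can be done
None
```

The job is handed in at about 55 s of the 208 s allowed. Four vials stand in the case; the needle rested in the green sector before the lid went back on flat. Both forceps lie centred in their rests and the finished needle is in the blue sector. The steel forceps were found about 6 mm off centre after release and were re-placed. I never went near the two other bottles, but took no closing check of them.

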